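# Release the shelving brake with the T-key

### The arm

A 6-joint arm with a two-finger parallel gripper is mounted at the origin on the work surface. World frame = base frame: x ahead of the robot, y to its left, z up, the work surface at z = 0. Lengths are in m, angles in degrees, forces in N, time in s.
With the tool pointing down it reaches from about 0.375 to 0.9 m from the base axis. Payload 3.1 kg.
Tool frame: the origin (TCP) lies at the very end of the fingers, on their centre line; the grasp point (between the pads) lies 19 mm behind it; x points along the fingers, z is the direction in which the jaws open and shut, and the axes are right-handed (so a half turn about x gives the same grasp; the last joint's range is limited). The gripper opens to 87 mm and grips with 3 to 60 N. Pads are 19 mm wide; open, the fingers measure 117 mm over their backs; the gripper's body (75 mm by 190 mm) begins 51 mm behind the grasp point.
Start: joints at [63.283, 30.224, 82.088, -0, 67.689, -10.227], TCP at [0.177, 0.599, 0.184] pointing down, gripper open.
Joint ranges: [-176.69, 176.69], [-43.24, 126.21], [12.49, 139.97], [-82, 262], [0, 151.66], [-163.58, 163.58]. Speed limits (degrees/s): [159.86, 159.86, 180, 180, 180, 180].

### API

Orientations are given as a 3x3 rotation matrix whose columns are the frame's x, y, z axes.
In Python, from rig import bot gives the robot as it stands.
- The arm moves only by the tool send_rows, never from a script. Its arguments are lists of equal length, an entry for each row: "fingers": the opening, from 0 (shut) to 1 (fully open); "dp": the shift along the world's x, y, z in mm, a list of three; "turn": the turn, a rotation vector about the world's x, y, z in rad, a list of three. In form: {"fingers": [fingers, ...], "dp": [[tx, ty, tz], ...], "turn": [[rx, ry, rz], ...]}. A call has 1 to 10 rows; each row is the pose to reach, as a shift and turn from the pose measured when the call began; what a row does not reach only later rows make up. A row lasts 1/12 s, in which the tool goes at most 41.7 mm and 7.16 degrees, less where a joint would pass 70% of its speed; a pose out of reach is approached as far as the arm can. A call with a gripper value outside its range is refused whole. The fingers move at their own pace and stop on an object; the grip force is fixed at half the most. Time passes only in rows, so rows that repeat a pose let the fingers close. It gives the time, the measured TCP pose, the force and the opening at its end, in the units of the state.
- bot.read_state(): the state, without advancing time (a new reading comes with each control period).
- bot.capture(name): name is "scene" or "top" or "wrist"; returns a dict with "img" (480x640x3 uint8, blue, green, red), "z_map" (480x640 float32, m along the optical axis (not along the pixel's ray), 0 where there is no reading), "mtx" (3x3 intrinsics, pixels), "k1" (the pictures are not rectified: a ray, as slopes to the right and down, at radius r is drawn at 1 + k1 r^2 times it, then the intrinsics apply), "origin" and "orientation" of the camera in the world; the wrist camera has in their place "hand_eye" (4x4, takes a point from camera to tool coordinates, whose origin is the TCP and whose axes are the tool frame's). Camera axes: x right, y up, looking along -z (the intrinsics and any distortion apply to the point x, -y, -z); pixel columns grow to the right and rows downward; lengths in m; the calibration is good to about 2 mm. A picture is of the moment at which its call begins: read the wrist's pose just before it.
- bot.hand_in(): hands the job in, once; it reports no verdict.
The state is a dict: "time_s": time; "joint_positions": joint angles; "qvel": joint speeds; "tau": joint torques, N m; "position": TCP position; "tcp_rot": TCP orientation; "force": force on the tool from outside, world axes, zero at the start; "moment": the same for the moment, N m; "opening": opening from 0.0 (shut) to 1.0 (fully open).
Only numpy, scipy, OpenCV 4.12 (cv2) and the standard library are available. Lean on these libraries where they do the work, as an engineer would, in place of code of your own. Each camera call takes 0.05 s, during which the arm holds its last target.

### The job

The brake unit of a rolling archive shelf stands on the sorting desk. Take the T-key from its wooden stand, lower it gently down the yellow-mouthed well until it sits fully home on the hidden square stem, and turn the stem counter-clockwise (seen from above) to its stop without forcing anything. Leave the key standing in the well, let go of it, and do not disturb the book, the bookend or the stamp.

Things in the scene. Friction and masses are not known exactly. Their poses are not given: they have to be found in the camera images.
- brake_unit: Fixed grey steel box, 170 (its x) x 120 (y) x 120 mm high; origin at the centre of its underside, on the desk. A vertical well, 34 mm bore, goes down at its centre to 15 mm above the desk; a yellow 45 degree funnel rises 8 mm over the top face, about 50 mm wide at its rim. A white flag on top (at +y) slides 46 mm along x from red to green as the stem turns to its stop.
- well_mouth (a point): Centre of the well's bell mouth at the level of its rim, 128 mm above the desk, on the well's axis (vertical).
- stem_top (a point): Well's axis at the height of the top of the brass stem, 40 mm above the desk (axes: the brake_unit's, not the stem's). The stem is within 1.5 mm of the axis. Its top 5 mm are a round nose, 15.6 mm across tapering to 10; below, from a flat shoulder, it is 16 mm square. Bearing of the flats: not measured, differs each time, at the start at least 20 degrees off the sides of the unit.
- stem (a joint): Rotation of the stem in rad from its locked stop: 0 locked (clockwise stop), 1.2 released (counter-clockwise stop, seen from above). Starts at 0 to 0.1. Turns counter-clockwise stiffly (about 0.12 N m dry friction) with hard stops at both ends, and stays where left. Tells nothing of the bearing of the flats in the world.
- key_bar (a point): Centre of the T-key's red cross bar, 100 mm long (its x) and 12 mm x 12 mm thick; z of this frame points up along the key. Grasp here, across the bar. The bar's centre is 157 mm above the key's foot, its top is at 163 mm. Key mass about 0.25 kg. A 12 mm round steel rod runs from the bar down to a socket 31 mm across and 34 mm tall.
- key_foot (a point): Centre of the key's lower end (axes as key_bar): mouth of its square socket, 17.6 mm wide, 20 mm deep, flats parallel to the bar's x and y. It fits the stem when flats agree within about 6 degrees (any quarter turn); else it rests on the square's shoulder, 5 mm below stem_top, until turned to match, then can go 15 mm further. Home: foot 20 mm below stem_top, bar centre 177 mm above the desk.
- key_stand: Fixed dark wooden block 90 x 90 x 60 mm high; origin at the centre of its underside, on the desk. The key stands upright in a 34 mm round hole at its centre, foot 8 mm above the desk.
- book_mid (a point): Centre of a loose blue book lying flat, 110 x 170 x 30 mm. Bystander.
- bookend: Loose dark steel L-shaped bookend, base 100 x 110 mm, upright 90 mm tall; origin under its base centre. Bystander.
- stamp: Loose black hand stamp, 36 mm across, 70 mm tall, standing; origin under its foot. Bystander.
Things that resemble listed ones, but are neither listed nor needed, are in the scene too. Of the things shaped like the brake_unit, the grey one is meant. What is shaped like the part that bears key_bar but green is not meant.

How it is judged:
By the outcome, as a careful person would: the job done as asked, in the order asked, and still so for the second after the job is handed in, with the robot touching nothing.
It also fails if it takes over 72 s, if anything falls off the work surface, if the arm or the gripper's body presses on something with over 40 N, if the wrist force passes 120 N, or if a joint passes its speed limit or range.

## Working session

There is one attempt and no reset: what is moved stays moved. The work goes in short steps, Python scripts to look and compute and a tool call to move; the robot and the scene stay as the last step left them, time stands still between calls to the robot, and variables do not carry over. Pictures are saved under pics/ and viewed, and the job is handed in when it is done.

Besides the shell and the picture viewer there is one more tool, called after ">>>" by a JSON object that holds its "op" and its "data". send_rows: Moves the arm, as the interface text tells. Its arguments: {"type":"object","properties":{"fingers":{"type":"array","items":{"type":"number"}},"dp":{"type":"array","items":{"type":"array","items":{"type":"number"}}},"turn":{"type":"array","items":{"type":"array","items":{"type":"number"}}}},"required":["fingers","dp","turn"]}

```bash
ls; mkdir -p pics; python3 - <<'E'
from rig import bot
import cv2,numpy as np
s=bot.read_state()
for k,v in s.items(): print(k,np.round(v,4).tolist())
for n in ["scene","top"]:
    c=bot.capture(n); cv2.imwrite(f"pics/{n}0.png",c["img"]); np.savez(f"{n}0.npz",**c)
    print(n,c["mtx"].tolist(),c["k1"],c["origin"],c["orientation"])
E
```

```text
pics
time_s 0.0
joint_positions [63.2847, 30.2789, 82.1553, -0.0014, 67.6866, -10.2288]
qvel [0.0316, 0.0112, 0.022, -0.0461, -0.0267, 0.0092]
tau [0.0012, -44.0024, -17.6598, 0.0634, 0.0581, -0.0002]
position [0.177, 0.5986, 0.1834]
tcp_rot [[-0.0009, -0.9589, 0.2838], [-0.0019, 0.2838, 0.9589], [-1.0, 0.0004, -0.0021]]
force [-0.468, 0.0555, -0.2749]
moment [0.0039, -0.0015, -0.0332]
opening 0.9966
scene [[448.66004106981177, 0.0, 322.59809799396356], [0.0, 448.66004106981177, 245.54572356856275], [0.0, 0.0, 1.0]] -0.04095140886140187 [1.20228152 0.15233529 0.87015938] [[-0.19756058 -0.72393001  0.66098045]
 [ 0.98024935 -0.13969757  0.13998503]
 [-0.009002    0.67558117  0.73723066]]
top [[501.2546068056698, 0.0, 319.13733080756043], [0.0, 501.2546068056698, 243.61825861294272], [0.0, 0.0, 1.0]] -0.015611521497158828 [ 2.86671345e-01 -1.83086478e-04  1.32076732e+00] [[ 9.95589492e-04  9.78682789e-01 -2.05375283e-01]
 [-9.99998031e-01  6.21787777e-04 -1.88462083e-03]
 [-1.71674613e-03  2.05376754e-01  9.78681481e-01]]
```

View pics/scene0.png

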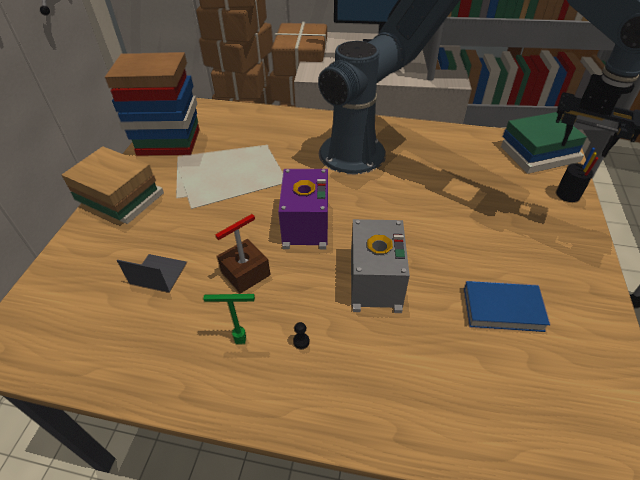

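View pics/top0.png

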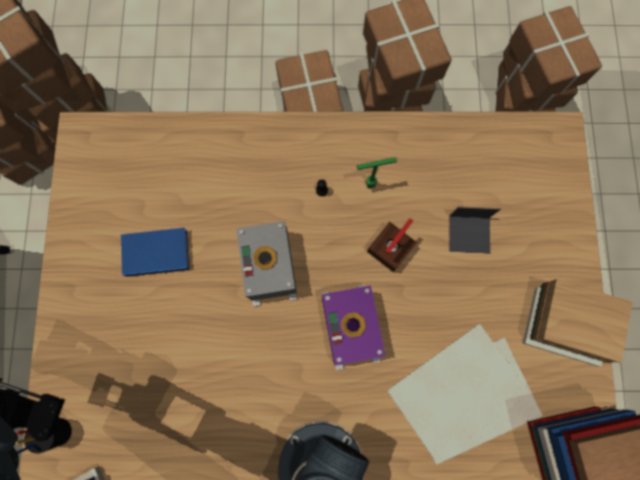

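The scene camera shows the red key in its stand at about (243,255), the grey unit with funnel at (380,244) and the flag at (399,238). The purple unit and the green key are decoys. Next I'll measure positions from depth.

```bash
cat > h.py <<'E'
import numpy as np,cv2
def cloud(c,T=None):
    """world points HxWx3 (nan where none). T: 4x4 cam->world"""
    H,W=c["z_map"].shape
    u,v=np.meshgrid(np.arange(W),np.arange(H))
    p=cv2.undistortPoints(np.stack([u,v],-1).reshape(-1,1,2).astype(np.float64),c["mtx"],np.array([float(c["k1"]),0,0,0])).reshape(H,W,2)
    z=c["z_map"].astype(float).copy(); z[z<=0]=np.nan
    P=np.stack([p[...,0]*z,-p[...,1]*z,-z],-1)
    if T is None:
        R,o=np.array(c["orientation"]),np.array(c["origin"])
    else: R,o=T[:3,:3],T[:3,3]
    return P@R.T+o
def hsv(c): return cv2.cvtColor(c["img"],cv2.COLOR_BGR2HSV)
def wristT(s,c):
    T=np.eye(4);T[:3,:3]=s["tcp_rot"];T[:3,3]=s["position"]
    return T@np.array(c["hand_eye"])
def proj(c,P,T=None):
    R,o=(np.array(c["orientation"]),np.array(c["origin"])) if T is None else (T[:3,:3],T[:3,3])
    q=(np.atleast_2d(P)-o)@R
    q=q*[1,-1,-1]
    return cv2.projectPoints(q.reshape(-1,1,3),np.zeros(3),np.zeros(3),c["mtx"],np.array([float(c["k1"]),0,0,0]))[0].reshape(-1,2)
E
python3 - <<'E'
from h import *
for n in ["scene","top"]:
    c=dict(np.load(n+"0.npz")); P=cloud(c); h=hsv(c); X,Y,Z=P[...,0],P[...,1],P[...,2]
    red=((h[...,0]<6)|(h[...,0]>174))&(h[...,1]>180)&(h[...,2]>90)
    m=red&(Z>.12)&(Z<.2)&(X>.3)
    q=P[m]; 
    print(n,"table z",np.nanmedian(Z[(X>.35)&(X<.8)&(abs(Y)<.4)]))
    ctr=np.median(q,0); print("bar",len(q),q.mean(0),np.percentile(q,[2,98],axis=0))
    e=np.linalg.svd(q-q.mean(0))[2][0]; t=(q-q.mean(0))@e; print("dir",e,np.degrees(np.arctan2(e[1],e[0])),t.min(),t.max(), "midpt",q.mean(0)+e*(t.min()+t.max())/2)
    yel=(h[...,0]>18)&(h[...,0]<32)&(h[...,1]>190)&(h[...,2]>100)&(Z>.115)&(Z<.14)&(X>.3)&(Y<.6)
    n_,lab,st,ce=cv2.connectedComponentsWithStats(yel.astype(np.uint8))
    for i in range(1,n_):
        if st[i,4]>20:
            q=P[lab==i]; r=q[q[:,2]>.122]
            print("yel",st[i],ce[i],q.mean(0),q.min(0),q.max(0))
            (a,b),_=cv2.minEnclosingCircle(q[:,:2].astype(np.float32)); print(a,b,_)
    # grey box top
    g=(h[...,1]<50)&(Z>.112)&(Z<.127)&(X>.3)
    n_,lab,st,ce=cv2.connectedComponentsWithStats(g.astype(np.uint8))
    for i in range(1,n_):
        if st[i,4]>300:
            q=P[lab==i]; print("grey",st[i],cv2.minAreaRect(q[:,:2].astype(np.float32)),np.median(q[:,2]))
    b=(Z>.05)&(Z<.064)&(h[...,1]>60)&(X>.3)
    n_,lab,st,ce=cv2.connectedComponentsWithStats(b.astype(np.uint8))
    for i in range(1,n_):
        if st[i,4]>150:
            q=P[lab==i]; print("wood",st[i],cv2.minAreaRect(q[:,:2].astype(np.float32)),np.median(q[:,2]))
E
```

```text
scene table z -0.0010038762031579496
bar 192 [ 0.54105776 -0.16002759  0.16529819] [[ 0.32277338 -0.21360102  0.12122186]
 [ 0.58924152  0.17679031  0.17211221]]
dir [ 0.33996151 -0.93103149  0.13268965] -69.94058611239804 -0.3443246681329079 0.06730117431904589 midpt [ 0.4939691  -0.03106879  0.14691912]
yel [294 180  21  15 159] [303.79245283 186.1572327 ] [ 0.33962329 -0.07768462  0.12431292] [ 0.31610116 -0.10377903  0.11674491] [ 0.37453741 -0.04876278  0.12995809]
0.34515380859375 -0.07688748836517334 0.029580501839518547
yel [367 235  26  18 233] [379.63090129 242.60515021] [0.50008286 0.13583018 0.12435061] [0.47657368 0.10783745 0.11742112] [0.53288563 0.16437691 0.13008633]
0.5056264400482178 0.135671466588974 0.029436971992254257
grey [ 353  220   56   58 2455] ((0.5047217607498169, 0.13594761490821838), (0.17313571274280548, 0.11931502819061279), 8.869590759277344) 0.1185520473330417
wood [ 69 178  87  35 311] ((0.4067990481853485, -0.6198150515556335), (0.1210080236196518, 0.24138613045215607), 21.963624954223633) 0.05715459958635072
wood [280 227  47   5 180] ((0.427101
[... 197 characters left out ...]
0.09317104518413544, 0.09045252203941345), 51.52827453613281) 0.05844928073688421
top table z 0.0018860869072401254
bar 153 [ 0.54366773 -0.17270926  0.17045686] [[ 0.46776191 -0.21384411  0.12613569]
 [ 0.58406184  0.1714631   0.17637492]]
dir [-0.28440813  0.95144868 -0.11771755] 106.64251757776302 -0.052423583236437574 0.35887028934026355 midpt [ 0.50008977 -0.0269251   0.15241978]
grey [ 237  222   58   75 2659] ((0.5032806396484375, 0.13356053829193115), (0.16971679031848907, 0.11983653157949448), 9.345016479492188) 0.12084516055048655
wood [368 222  50  48 890] ((0.54900062084198, -0.18696638941764832), (0.08976083248853683, 0.09217920899391174), 51.30087661743164) 0.060644850393547056
```

```bash
python3 - <<'E'
from h import *
for n in ["scene","top"]:
    c=dict(np.load(n+"0.npz")); P=cloud(c); h=hsv(c); X,Y,Z=P[...,0],P[...,1],P[...,2]
    red=((h[...,0]<6)|(h[...,0]>174))&(h[...,1]>150)&(h[...,2]>60)
    m=red&(Z>.15)&(Z<.19)&(abs(X-.55)<.09)&(abs(Y+.186)<.08)
    q=P[m]
    r=cv2.minAreaRect(q[:,:2].astype(np.float32)); print(n,len(q),r,np.median(q[:,2]),q.mean(0))
    e=np.linalg.svd(q-q.mean(0))[2][0]; t=(q-q.mean(0))@e; print(e,np.degrees(np.arctan2(e[1],e[0])),t.min(),t.max(),q.mean(0)+e*(t.min()+t.max())/2)
    b=(h[...,1]>100)&(Z>.075)&(Z<.14)&(abs(X-.55)<.04)&(abs(Y+.186)<.04)
    b=(Z>.075)&(Z<.148)&(abs(X-.55)<.04)&(abs(Y+.186)<.04); q=P[b]
    for lo in [.075,.09,.105,.12,.135]:
        w=q[(q[:,2]>lo)&(q[:,2]<lo+.015)]; print("rod",lo,len(w),w.mean(0) if len(w) else 0)
E
```

```text
scene 264 ((0.5498846173286438, -0.18497096002101898), (0.015952453017234802, 0.09866438806056976), 53.076324462890625) 0.1681952973654316 [ 0.55199787 -0.18384849  0.16723629]
[ 0.8016873  -0.59771229  0.0061227 ] -36.707028338237635 -0.050356188915620825 0.04830357715107051 [ 0.5511751  -0.18323505  0.16723   ]
rod 0.075 21 [ 0.55268706 -0.18326531  0.0822925 ]
rod 0.09 22 [ 0.55301205 -0.18345715  0.09696998]
rod 0.105 26 [ 0.55275518 -0.18318468  0.11227903]
rod 0.12 22 [ 0.55311448 -0.18379227  0.12746645]
rod 0.135 23 [ 0.5528643  -0.18343937  0.14116839]
top 180 ((0.5470510125160217, -0.18536776304244995), (0.01171216368675232, 0.09669727087020874), 52.90385055541992) 0.17198305259407265 [ 0.545815  -0.184107   0.1719296]
[-0.80096984  0.59865362 -0.00782077] 143.22515954395817 -0.05008409291619049 0.04658206842461271 [ 0.54721751 -0.18515525  0.17194329]
rod 0.075 0 0
rod 0.09 1 [ 0.54387789 -0.19048265  0.09101676]
rod 0.105 0 0
rod 0.12 0 0
rod 0.135 0 0
```

```bash
python3 - <<'E'
from h import *
from rig import bot
s=bot.read_state(); c=bot.capture("wrist"); print(np.round(c["hand_eye"],4),c["mtx"],c["k1"])
R=np.array(s["tcp_rot"]); T=wristT(s,c); print("cam",T[:3,3],"look",-T[:3,2],"off",T[:3,3]-s["position"])
cv2.imwrite("pics/wrist0.png",c["img"])
# desired: unit turned so tool z yaw 53
from scipy.spatial.transform import Rotation as Ro
for yaw in [73.5,53,9,-37,143]:
    d=Ro.from_euler('z',yaw-73.5,degrees=True).as_matrix()
    print(yaw,"cam off from tcp",d@(T[:3,3]-s["position"]),"look",d@-T[:3,2])
E
```

```text
[[-4.000e-04  2.669e-01 -9.637e-01 -1.994e-01]
 [ 0.000e+00  9.637e-01  2.669e-01  7.260e-02]
 [ 1.000e+00  1.000e-04 -4.000e-04 -6.000e-04]
 [ 0.000e+00  0.000e+00  0.000e+00  1.000e+00]] [[383.46030487   0.         323.62483811]
 [  0.         383.46030487 238.18470749]
 [  0.           0.           1.        ]] 0.017350365560921035
cam [0.10744576 0.61902213 0.38284317] look [ 0.25513847 -0.07708091 -0.96382721] off [-0.06958467  0.02040173  0.1993933 ]
73.5 cam off from tcp [-0.06958467  0.02040173  0.1993933 ] look [ 0.25513847 -0.07708091 -0.96382721]
53 cam off from tcp [-0.05803319  0.0434788   0.1993933 ] look [ 0.2119868  -0.16155092 -0.96382721]
9 cam off from tcp [-0.01154267  0.07158927  0.1993933 ] look [ 0.04026785 -0.26346841 -0.96382721]
-37 cam off from tcp [0.0434788  0.05803319 0.1993933 ] look [-0.16155092 -0.2119868  -0.96382721]
143 cam off from tcp [-0.0434788  -0.05803319  0.1993933 ] look [ 0.16155092  0.2119868  -0.96382721]
```

View pics/wrist0.png

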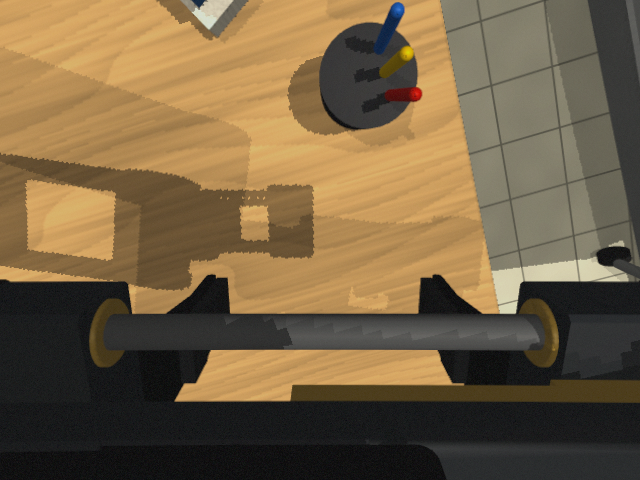

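The wrist camera looks past the fingers, and its straight-down point is near row 132. I'll park it directly over the grey well so it can look down at the stem.

>>> {"op": "send_rows", "data": {"fingers": [1,1,1,1,1,1,1,1,1,1], "dp": [[20,-24,20],[44,-54,40],[69,-84,55],[94,-115,70],[119,-145,80],[144,-176,90],[169,-206,90],[194,-237,90],[219,-267,90],[244,-298,90]], "turn": [[0,0,0],[0,0,0],[0,0,0],[0,0,0],[0,0,0],[0,0,0],[0,0,0],[0,0,0],[0,0,0],[0,0,0]]}}

```text
time_s: 0.98
position: [0.4218, 0.2991, 0.2736]
tcp_rot: [[-0.001, -0.959, 0.284], [-0.001, 0.284, 0.959], [-1.0, 0.0, -0.001]]
force: [-0.2, 0.5, -0.9]
opening: 1.001
```

>>> {"op": "send_rows", "data": {"fingers": [1,1,1,1,1,1,1,1,1,1], "dp": [[25,-30,0],[50,-60,0],[75,-90,0],[100,-121,-10],[125,-152,-30],[152,-184,-55],[152,-184,-80],[152,-184,-100],[152,-184,-110],[152,-184,-110]], "turn": [[0,0,0],[0,0,0],[0,0,0],[0,0,0],[0,0,0],[0,0,0],[0,0,0],[0,0,0],[0,0,0],[0,0,0]]}}

```text
time_s: 1.82
position: [0.5714, 0.1149, 0.1607]
tcp_rot: [[-0.008, -0.959, 0.284], [-0.001, 0.284, 0.959], [-1.0, 0.007, -0.003]]
force: [-0.9, 0.2, 0.7]
opening: 0.998
```

```bash
python3 - <<'E'
from h import *
from rig import bot
s=bot.read_state(); c=bot.capture("wrist"); T=wristT(s,c); np.savez("w1.npz",T=T,**c)
print(s["position"],T[:3,3])
cv2.imwrite("pics/wrist1.png",c["img"])
p=proj(c,[[.504,.135,.128],[.504,.135,.04]],T); print(p)
u,v=p[1].astype(int); k=c["img"][max(v-60,0):v+60,u-60:u+60]; k=cv2.resize(k,(600,600),interpolation=cv2.INTER_CUBIC)
k=np.clip(k.astype(float)*1.0,0,255); cv2.imwrite("pics/wrist1z.png",k)
g=np.clip(255*(k/255)**0.5,0,255); cv2.imwrite("pics/wrist1g.png",g)
E
```

```text
[0.5713825  0.11487197 0.16069915] [0.50314409 0.13520541 0.36056013]
[[324.89406798 136.26713026]
 [324.87272583 135.83953737]][ WARN:0@3.371] global loadsave.cpp:1063 imwrite_ Unsupported depth image for selected encoder is fallbacked to CV_8U.
```

View pics/wrist1.png

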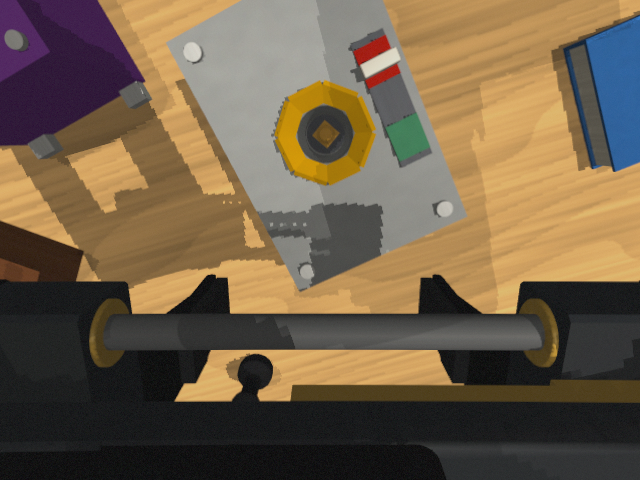

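View pics/wrist1g.png

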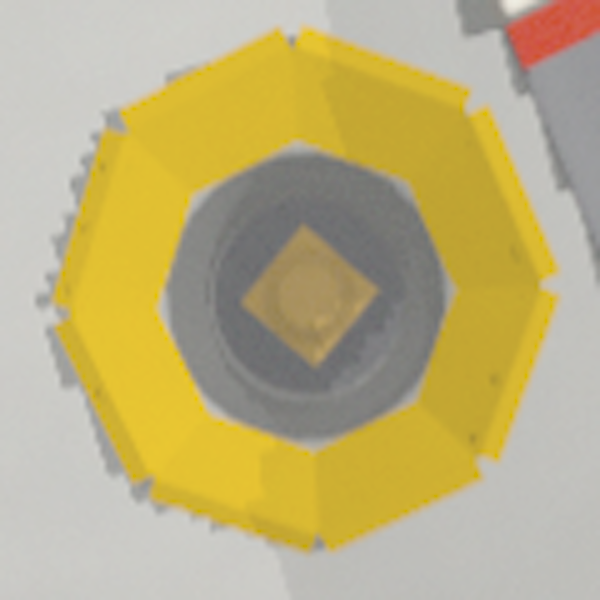

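The wrist view shows the stem clearly: a brass diamond at about pixel (326,134), with corners in the zoom at (303,224), (380,290), (316,367) and (240,300). The flag is on red. Now I'll measure the stem bearing and the well axis.

```bash
python3 - <<'E'
from h import *
d=dict(np.load("w1.npz")); T=d["T"]; P=cloud(d,T); h=hsv(d)
def plane(uv,z):
    p=cv2.undistortPoints(np.array(uv,float).reshape(-1,1,2),d["mtx"],np.array([float(d["k1"]),0,0,0])).reshape(-1,2)
    r=np.c_[p[:,0],-p[:,1],-np.ones(len(p))]@T[:3,:3].T
    return T[:3,3]+r*((z-T[2,3])/r[:,2])[:,None]
z=np.array([[303,224],[380,290],[316,367],[240,300]])/5-0.4
w=plane(z+[324-60,135-60],.035); print(w)
for i in range(4):
    e=w[(i+1)%4]-w[i]; print(np.linalg.norm(e),np.degrees(np.arctan2(e[1],e[0]))%90)
print("hand centre",w.mean(0))
# colour segmentation
img=d["img"][115:156,305:350]; up=cv2.resize(img,None,fx=8,fy=8,interpolation=cv2.INTER_CUBIC); H=cv2.cvtColor(up,cv2.COLOR_BGR2HSV)
m=((H[...,0]>8)&(H[...,0]<30)&(H[...,1]>70)).astype(np.uint8)
n,lab,st,ce=cv2.connectedComponentsWithStats(m); print(st,ce)
j=lab[8*19,8*21]; print("label",j)
cs,_=cv2.findContours((lab==j).astype(np.uint8),0,2); q=cs[0].reshape(-1,2)
W=plane((q+.5)/8-.5+[305,115],.035)
r=cv2.minAreaRect((W[:,:2]*1000).astype(np.float32)); print(r)
Hh=h; yel=(h[...,0]>18)&(h[...,0]<32)&(h[...,1]>150)&(h[...,2]>60)
n,lab,st,ce=cv2.connectedComponentsWithStats(yel.astype(np.uint8))
j=max([i for i in range(1,n) if abs(ce[i][0]-324)<25 and abs(ce[i][1]-135)<25],key=lambda i:st[i,4])
cs,_=cv2.findContours((lab==j).astype(np.uint8),cv2.RETR_CCOMP,cv2.CHAIN_APPROX_NONE)
for cc,zz in zip(sorted(cs,key=len)[-2:],[.12,.128]):
    Wc=plane(cc.reshape(-1,2),zz); print(len(cc),cv2.fitEllipse((Wc[:,:2]*1000).astype(np.float32)),cv2.minEnclosingCircle((Wc[:,:2]*1000).astype(np.float32)))
X,Y,Z=P[...,0],P[...,1],P[...,2]
g=(h[...,1]<60)&(Z>.112)&(Z<.127); q=P[g&(abs(X-.504)<.12)&(abs(Y-.135)<.12)]
print("box",cv2.minAreaRect(q[:,:2].astype(np.float32)),np.median(q[:,2]))
s=P[(abs(X-.504)<.004)&(abs(Y-.135)<.004)]; print("stem z",np.nanmedian(s[:,2]))
E
```

```text
[[0.49154698 0.13811138 0.035     ]
 [0.50498877 0.14726158 0.035     ]
 [0.5137537  0.13377931 0.035     ]
 [0.49998863 0.1248548  0.035     ]]
0.01626061410051475 34.244204436012176
0.016080903071513532 33.02823419460105
0.016405006578401198 32.95715498901569
0.015716180874240628 32.4885174610955
hand centre [0.50256952 0.13600177 0.035     ]
[[    0     0   360   328 88177]
 [  333     0    27    55   945]
 [   57    37   223   232 27686]
 [  323   256    37    72  1272]] [[179.0868367  166.16253672]
 [349.66772487  20.9968254 ]
 [167.23437839 153.56934913]
 [348.68946541 300.94575472]]
label 2
((502.63323974609375, 135.89794921875), (16.92143440246582, 16.865283966064453), 33.7611083984375)
173 ((502.9756164550781, 135.19775390625), (34.7822265625, 34.88492202758789), 122.71736145019531) ((502.8953552246094, 135.32467651367188), 18.39827537536621)
314 ((502.88336181640625, 135.13217163085938), (56.44310760498047, 56.616905212402344), 178.38577270507812) ((502.9118957519531, 135.21458435058594), 29.46173858642578)
box ((0.502953052520752, 0.13504920899868011), (0.17048344016075134, 0.12058068811893463), 9.0606050491333) 0.11906985130368218
stem z 0.03908270610391684
```

The stem flats are at about 33.5° mod 90, with the stem centre near (0.5026, 0.136). Next I'll move over the key with the jaws turned across the bar, tool z at about 53°.

>>> {"op": "send_rows", "data": {"fingers": [1,1,1,1,1,1,1,1,1,1], "dp": [[0,-5,30],[-2,-30,60],[-5,-65,85],[-8,-105,100],[-11,-145,105],[-14,-185,105],[-17,-225,105],[-20,-265,105],[-22,-300,105],[-22,-300,105]], "turn": [[0,0,0],[0,0,-0.04],[0,0,-0.09],[0,0,-0.14],[0,0,-0.19],[0,0,-0.24],[0,0,-0.29],[0,0,-0.33],[0,0,-0.358],[0,0,-0.358]]}}

```text
time_s: 2.7
position: [0.5516, -0.1914, 0.2701]
tcp_rot: [[0.001, -0.795, 0.606], [-0.006, 0.606, 0.795], [-1.0, -0.004, -0.005]]
force: [-0.3, 0.5, 0.2]
opening: 1.002
```

```bash
python3 - <<'E'
from h import *
from rig import bot
s=bot.read_state(); c=bot.capture("wrist"); T=wristT(s,c); np.savez("w2.npz",T=T,**c)
print(s["position"],np.round(s["tcp_rot"],4),np.round(s["joint_positions"],1), s["force"])
cv2.imwrite("pics/wrist2.png",c["img"])
P=cloud(c,T); h=hsv(c); X,Y,Z=P[...,0],P[...,1],P[...,2]
red=((h[...,0]<6)|(h[...,0]>174))&(h[...,1]>150)&(h[...,2]>60)
m=red&(Z>.15)&(Z<.19)
q=P[m]; top=q[q[:,2]>np.median(q[:,2])-.004]
r=cv2.minAreaRect((top[:,:2]*1000).astype(np.float32)); print(len(top),r,np.median(q[:,2]))
E
```

```text
[ 0.5516224  -0.19138985  0.2701018 ] [[ 7.000e-04 -7.954e-01  6.061e-01]
 [-6.400e-03  6.060e-01  7.954e-01]
 [-1.000e+00 -4.400e-03 -4.700e-03]] [-29.9  22.   82.1  -0.3  75.7 -82.5] [-0.34120294  0.48726839  0.24308756]
1578 ((547.1915893554688, -185.29312133789062), (11.659317016601562, 97.0766830444336), 52.581199645996094) 0.17009288880068812
```

View pics/wrist2.png

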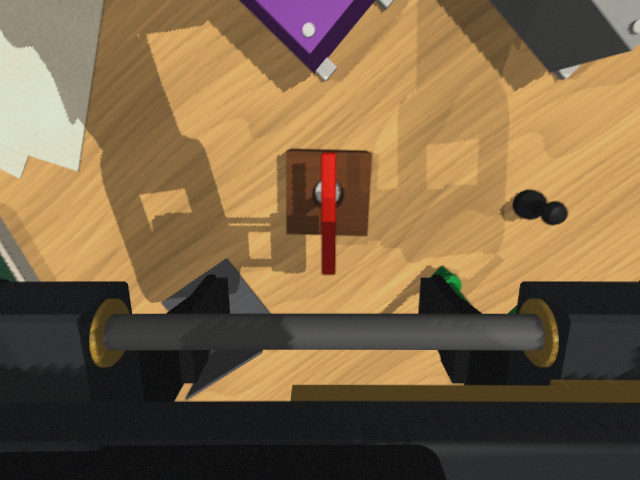

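The picture shows the red bar at (328,213), aligned with the tool's y axis. All three cameras agree on the key position to within a few millimetres. I'll centre over it and descend most of the way.

>>> {"op": "send_rows", "data": {"fingers": [1,1,1,1,1,1,1,1], "dp": [[-4,6,0],[-4,6,-20],[-4,6,-45],[-4,6,-65],[-4,6,-80],[-4,6,-90],[-4,6,-90],[-4,6,-90]], "turn": [[0.006,0,0],[0.006,0,0],[0.006,0,0],[0.006,0,0],[0.006,0,0],[0.006,0,0],[0.006,0,0],[0.006,0,0]]}}

```text
time_s: 3.42
position: [0.5477, -0.1805, 0.1804]
tcp_rot: [[0.0, -0.798, 0.603], [0.003, 0.603, 0.798], [-1.0, 0.002, 0.003]]
force: [0.2, 1.1, -0.1]
opening: 0.998
```

```bash
python3 - <<'E'
from h import *
from rig import bot
s=bot.read_state(); c=bot.capture("wrist"); T=wristT(s,c)
print(s["position"],np.round(s["tcp_rot"],4),np.round(s["qvel"],2))
cv2.imwrite("pics/wrist3.png",c["img"])
P=cloud(c,T); h=hsv(c); X,Y,Z=P[...,0],P[...,1],P[...,2]
red=((h[...,0]<6)|(h[...,0]>174))&(h[...,1]>150)&(h[...,2]>60)
m=red&(Z>.15)&(Z<.19)
q=P[m]; top=q[q[:,2]>np.median(q[:,2])-.004]
r=cv2.minAreaRect((top[:,:2]*1000).astype(np.float32)); print(len(top),r,np.median(q[:,2]))
E
```

```text
[ 0.54774641 -0.1805314   0.18044735] [[ 2.000e-04 -7.977e-01  6.031e-01]
 [ 3.500e-03  6.031e-01  7.977e-01]
 [-1.000e+00  1.900e-03  2.900e-03]] [-0.53 -0.76 -1.54 -0.02 -0.12 -0.03]
2694 ((539.7263793945312, -179.59625244140625), (11.752819061279297, 79.54106903076172), 52.240638732910156) 0.16996471721362724
```

View pics/wrist3.png

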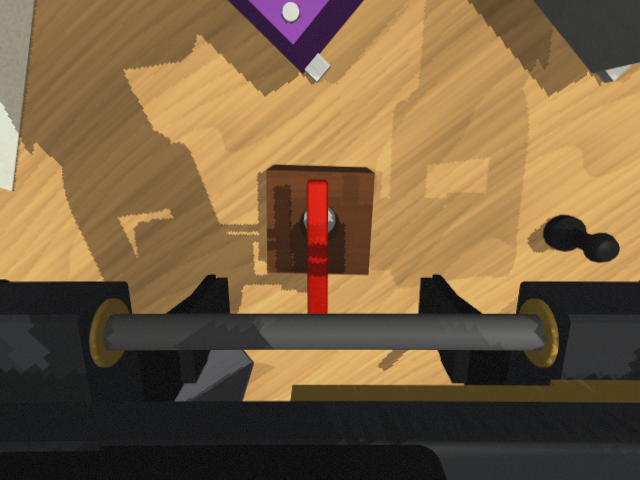

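```bash
python3 - <<'E'
from rig import bot
import numpy as np
for i in range(3):
    s=bot.read_state(); print(s["time_s"],np.round(s["position"],4),np.round(s["qvel"],2)); bot.capture("wrist")
E
```

```text
3.4667 [ 0.5483 -0.1812  0.1811] [-0.4  -0.49 -0.89 -0.12 -0.22 -0.04]
3.5167 [ 0.5485 -0.1816  0.1813] [-0.5  -0.11 -0.28 -0.16 -0.12  0.06]
3.5667 [ 0.5485 -0.1819  0.1813] [-0.35  0.08  0.17 -0.05 -0.11 -0.07]
```

>>> {"op": "send_rows", "data": {"fingers": [1,1,1,1,1,1,1,1], "dp": [[-1,-3,0],[-1,-3,-8],[-1,-3,-16],[-1,-3,-24],[-1,-3,-31],[-1,-3,-35],[-1,-3,-35],[-1,-3,-35]], "turn": [[0,0,0],[0,0,0],[0,0,0],[0,0,0],[0,0,0],[0,0,0],[0,0,0],[0,0,0]]}}

```text
time_s: 4.28
position: [0.5471, -0.1849, 0.1456]
tcp_rot: [[0.001, -0.797, 0.604], [0.003, 0.604, 0.797], [-1.0, 0.001, 0.003]]
force: [-0.2, -0.5, 0.6]
opening: 1.003
```

```bash
python3 - <<'E'
from h import *
from rig import bot
s=bot.read_state(); c=bot.capture("wrist"); T=wristT(s,c)
print(s["position"],np.round(s["tcp_rot"],4),np.round(s["qvel"],2))
cv2.imwrite("pics/wrist4.png",c["img"])
s=bot.read_state();print(s["position"],s["force"])
E
```

```text
[ 0.54713903 -0.18487212  0.14562061] [[ 1.300e-03 -7.968e-01  6.043e-01]
 [ 2.700e-03  6.043e-01  7.968e-01]
 [-1.000e+00  5.000e-04  2.900e-03]] [ 0.02 -0.73 -0.7   0.14  0.05 -0.04]
[ 0.54744302 -0.18504208  0.14608438] [ 0.2454544  -0.99561181 -0.05651135]
```

View pics/wrist4.png

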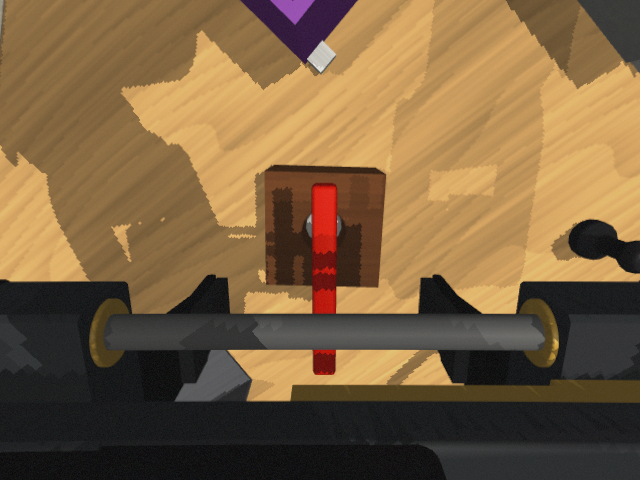

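The bar runs at column 324, midway between the fingers (220 and 428). I'll close on it.

>>> {"op": "send_rows", "data": {"fingers": [0,0,0,0,0,0,0,0,0,0], "dp": [[0,0,0],[0,0,0],[0,0,0],[0,0,0],[0,0,0],[0,0,0],[0,0,0],[0,0,0],[0,0,0],[0,0,0]], "turn": [[0,0,0],[0,0,0],[0,0,0],[0,0,0],[0,0,0],[0,0,0],[0,0,0],[0,0,0],[0,0,0],[0,0,0]]}}

```text
time_s: 5.17
position: [0.5474, -0.185, 0.1461]
tcp_rot: [[0.002, -0.797, 0.604], [0.002, 0.604, 0.797], [-1.0, -0.0, 0.003]]
force: [1.2, -0.7, -1.0]
opening: 0.327
```

>>> {"op": "send_rows", "data": {"fingers": [0,0,0,0], "dp": [[0,0,0],[0,0,2],[0,0,4],[0,0,4]], "turn": [[0,0,0],[0,0,0],[0,0,0],[0,0,0]]}}

```text
time_s: 5.5
position: [0.5478, -0.1852, 0.1506]
tcp_rot: [[0.003, -0.797, 0.604], [0.002, 0.604, 0.797], [-1.0, -0.001, 0.003]]
force: [-0.4, 0.5, 0.2]
opening: 0.041
```

```bash
python3 - <<'E'
from h import *
from rig import bot
s=bot.read_state(); c=bot.capture("wrist"); T=wristT(s,c)
cv2.imwrite("pics/wrist5.png",c["img"])
c=bot.capture("scene"); cv2.imwrite("pics/s5.png",cv2.resize(c["img"][120:360,120:440],None,fx=2.4,fy=2.4))
s=bot.read_state();print(s["position"],s["force"],s["opening"])
E
```

```text
[ 0.54757385 -0.1850861   0.15027997] [0.18778377 0.63592305 1.12252839] 0.017117924596932482
```

View pics/wrist5.png

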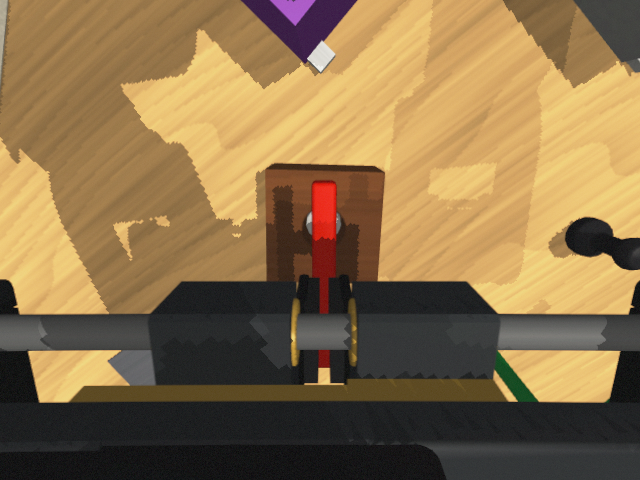

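View pics/s5.png

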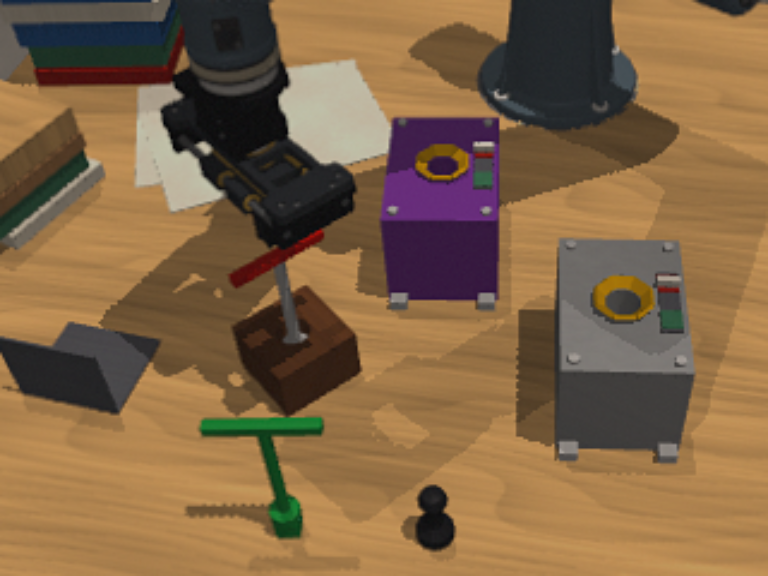

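```bash
python3 - <<'E'
from h import *
from rig import bot
s=bot.read_state(); c=bot.capture("wrist"); T=wristT(s,c)
cv2.imwrite("pics/wrist6.png",cv2.resize(c["img"][250:400,230:420],None,fx=4,fy=4,interpolation=cv2.INTER_CUBIC))
P=cloud(c,T)
for v in [200,230,260,275,285,295,305,370]: print(v,np.round(P[v,300:350:6,2],3), np.round(P[v,324],3))
s=bot.read_state();print(s["position"],s["force"],s["opening"])
E
```

```text
200 [0.06  0.06  0.169 0.17  0.17  0.169 0.167 0.059 0.06 ] [ 0.514 -0.16   0.17 ]
230 [0.059 0.029 0.169 0.17  0.168 0.17  0.042 0.038 0.061] [ 0.526 -0.169  0.168]
260 [0.059 0.059 0.169 0.17  0.17  0.17  0.058 0.059 0.059] [ 0.538 -0.178  0.17 ]
275 [0.058 0.189 0.169 0.17  0.17  0.17  0.059 0.188 0.059] [ 0.544 -0.183  0.17 ]
285 [0.265 0.199 0.197 0.196 0.17  0.196 0.196 0.2   0.266] [ 0.549 -0.186  0.17 ]
295 [0.267 0.21  0.207 0.208 0.171 0.206 0.207 0.21  0.27 ] [ 0.553 -0.189  0.171]
305 [0.273 0.219 0.216 0.216 0.17  0.217 0.216 0.22  0.274] [ 0.557 -0.193  0.17 ]
370 [   nan  0.245  0.236  0.237 -0.001  0.237  0.237  0.251  0.275] [ 0.682 -0.286 -0.001]
[ 0.54751668 -0.18505788  0.15019983] [-0.60999853 -0.65025847 -0.19162105] 0.00896281253880426
```

View pics/wrist6.png

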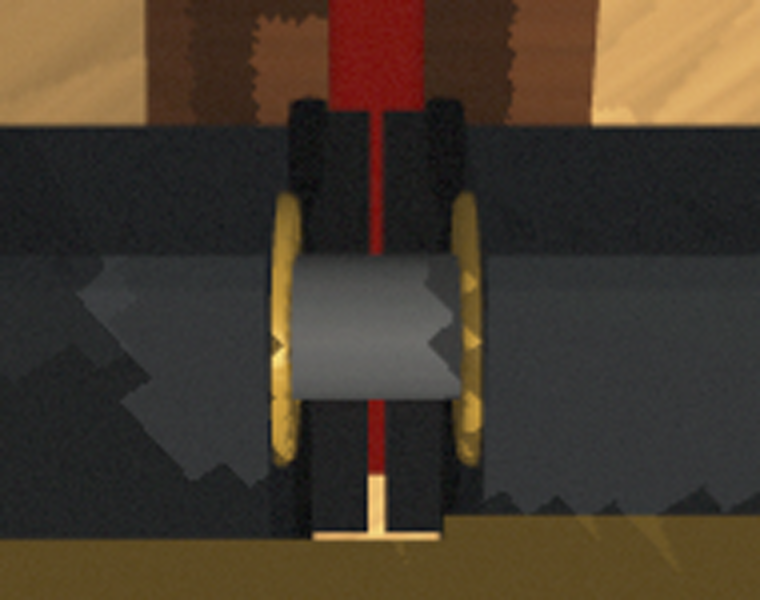

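The bar is still at z 0.170 and the fingers have shut to about 0.01, so they closed above the bar without touching it. The visible fingertips seem to sit higher than the reported TCP. I'll check this with the scene and top clouds.

```bash
python3 - <<'E'
from h import *
from rig import bot
s=bot.read_state(); print(s["position"],s["opening"],s["time_s"])
c=bot.capture("wrist"); T=wristT(s,c); P=cloud(c,T); h=hsv(c)
R=np.array(s["tcp_rot"]); t=np.array(s["position"])
def tool(P): return (P-t)@R
Q=tool(P)
d=(h[...,2]<60)
m=d&(abs(Q[...,2])<.02)&(abs(Q[...,1])<.03)&(Q[...,0]>-.12)&(Q[...,0]<.03)&(P[...,2]>.172)
print("wrist dark pts maxx",np.sort(Q[m][:,0])[-10:])
for n in ["scene","top"]:
    c=bot.capture(n); P=cloud(c); Q=tool(P); h=hsv(c)
    m=(abs(Q[...,2])<.06)&(abs(Q[...,1])<.03)&(Q[...,0]>-.15)&(Q[...,0]<.02)&(h[...,2]<70)
    q=Q[m]; print(n,len(q)); 
    for lo in np.arange(-.15,.02,.01):
        w=q[(q[:,0]>lo)&(q[:,0]<lo+.01)]
        if len(w): print(round(lo,3),len(w),np.round(w.min(0),3),np.round(w.max(0),3))
    np.savez(n+"6.npz",**c)
    u,v=proj(c,t)[0]; print("TCP px",u,v, "tip-19",proj(c,t-R[:,0]*.037))
    u,v=int(u),int(v)
    cv2.imwrite(f"pics/{n}6.png",cv2.resize(c["img"][v-50:v+50,u-60:u+60],None,fx=6,fy=6,interpolation=cv2.INTER_CUBIC))
E
```

```text
[ 0.54751668 -0.18505788  0.15019983] 0.00896281253880426 5.65
wrist dark pts maxx [-0.0376019  -0.03757033 -0.03743921 -0.03741659 -0.03732986 -0.03730463
 -0.03729819 -0.03726565 -0.03697808 -0.0368029 ]
scene 652
-0.15 289 [-0.15  -0.028 -0.059] [-0.14   0.024  0.06 ]
-0.14 151 [-0.14  -0.03  -0.057] [-0.13   0.022  0.047]
-0.13 120 [-0.13  -0.03  -0.059] [-0.12   0.026  0.051]
-0.12 9 [-0.12  -0.024  0.031] [-0.114  0.017  0.035]
-0.08 5 [-0.074 -0.013 -0.004] [-0.071 -0.011  0.012]
-0.07 20 [-0.068 -0.012 -0.011] [-0.06  -0.008  0.012]
-0.06 21 [-0.06  -0.014 -0.008] [-0.051 -0.004  0.012]
-0.05 23 [-0.05  -0.013 -0.007] [-0.041 -0.005  0.012]
-0.04 5 [-0.04  -0.012 -0.01 ] [-0.036 -0.004  0.009]
-0.03 1 [-0.02   0.003  0.004] [-0.02   0.003  0.004]
-0.02 2 [-0.019  0.014  0.003] [-0.018  0.02   0.003]
-0.01 3 [-0.009  0.001  0.005] [-0.     0.011  0.006]
0.0 3 [ 0.001 -0.001  0.006] [0.006 0.    0.007]
TCP px 236.2271184996963 230.14735126288667 tip-19 [[233.67788504 218.30835477]]
top 5
-0.15 4 [-0.15  -0.023 -0.054] [-0.147 -0.017  0.043]
-0.14 1 [-0.138 -0.022  0.042] [-0.138 -0.022  0.042]
TCP px 397.3555075550075 237.44814110297202 tip-19 [[399.795917   234.01880589]]
```

View pics/scene6.png

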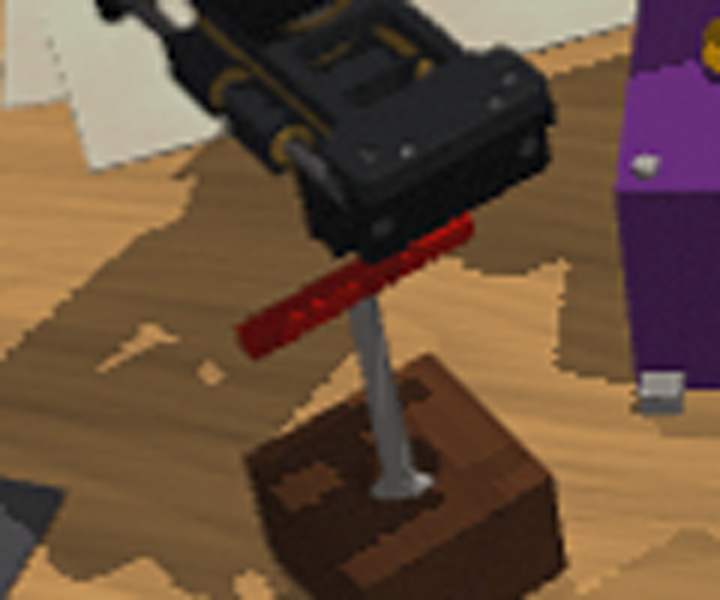

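Both cameras confirm that the real fingertips are about 37 mm behind the reported TCP along the tool. Nothing has been touched, so I'll open, descend the missing 41 mm and check before closing again.

>>> {"op": "send_rows", "data": {"fingers": [1,1,1,1,1,1,1,1,1,1], "dp": [[0,0,0],[0,0,0],[0,0,0],[0,0,0],[0,0,0],[0,0,0],[0,0,0],[0,0,0],[0,0,0],[0,0,0]], "turn": [[0,0,0],[0,0,0],[0,0,0],[0,0,0],[0,0,0],[0,0,0],[0,0,0],[0,0,0],[0,0,0],[0,0,0]]}}

```text
time_s: 6.63
position: [0.5474, -0.185, 0.15]
tcp_rot: [[0.002, -0.797, 0.604], [0.002, 0.604, 0.797], [-1.0, -0.0, 0.003]]
force: [-0.5, 0.2, 0.6]
opening: 0.678
```

>>> {"op": "send_rows", "data": {"fingers": [1,1,1,1,1,1,1,1,1,1], "dp": [[0,0,0],[0,0,0],[0,0,-6],[0,0,-13],[0,0,-20],[0,0,-27],[0,0,-34],[0,0,-40],[0,0,-41],[0,0,-41]], "turn": [[0,0,0],[0,0,0],[0,0,0],[0,0,0],[0,0,0],[0,0,0],[0,0,0],[0,0,0],[0,0,0],[0,0,0]]}}

```text
time_s: 7.47
position: [0.547, -0.1848, 0.1082]
tcp_rot: [[0.001, -0.797, 0.604], [0.003, 0.604, 0.797], [-1.0, 0.001, 0.003]]
force: [0.3, 0.4, 0.1]
opening: 0.997
```

```bash
python3 - <<'E'
from h import *
from rig import bot
s=bot.read_state(); c=bot.capture("wrist"); T=wristT(s,c)
print(s["position"],np.round(s["tcp_rot"],4),s["force"],s["opening"])
cv2.imwrite("pics/wrist7.png",c["img"])
c=bot.capture("scene"); cv2.imwrite("pics/s7.png",cv2.resize(c["img"][170:300,170:330],None,fx=4.5,fy=4.5,interpolation=cv2.INTER_CUBIC))
E
```

```text
[ 0.54697547 -0.18480269  0.10823519] [[ 8.000e-04 -7.968e-01  6.043e-01]
 [ 2.900e-03  6.043e-01  7.968e-01]
 [-1.000e+00  1.100e-03  2.800e-03]] [0.33956208 0.42404141 0.10558515] 0.9965710115488792
```

View pics/wrist7.png

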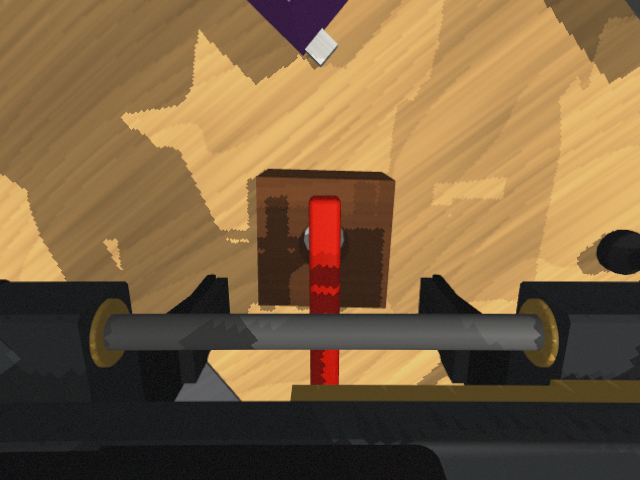

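View pics/s7.png

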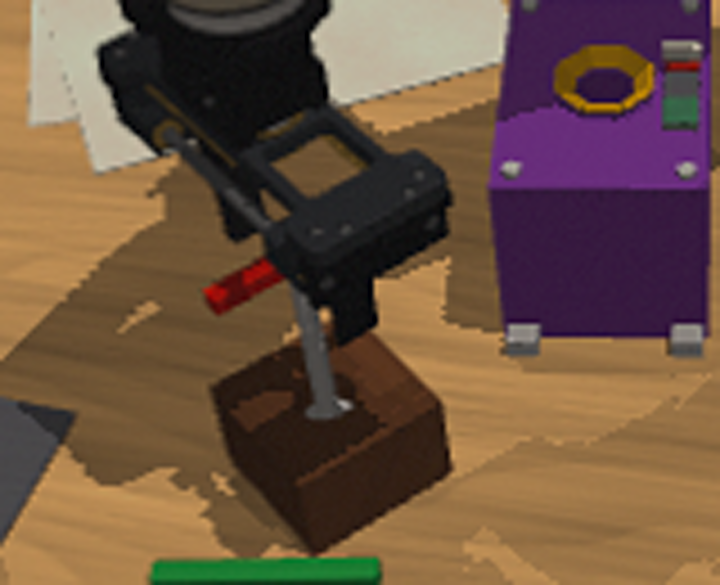

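The fingers now straddle the bar, with tips below it in the scene view. Closing.

>>> {"op": "send_rows", "data": {"fingers": [0,0,0,0,0,0,0,0,0,0], "dp": [[0,0,0],[0,0,0],[0,0,0],[0,0,0],[0,0,0],[0,0,0],[0,0,0],[0,0,0],[0,0,0],[0,0,0]], "turn": [[0,0,0],[0,0,0],[0,0,0],[0,0,0],[0,0,0],[0,0,0],[0,0,0],[0,0,0],[0,0,0],[0,0,0]]}}

```text
time_s: 8.4
position: [0.5476, -0.1851, 0.1091]
tcp_rot: [[0.002, -0.797, 0.604], [0.002, 0.604, 0.797], [-1.0, -0.001, 0.003]]
force: [-0.0, 0.4, -0.4]
opening: 0.323
```

>>> {"op": "send_rows", "data": {"fingers": [0,0,0,0,0,0], "dp": [[0,0,0],[0,0,0],[0,0,0],[0,0,0],[0,0,0],[0,0,0]], "turn": [[0,0,0],[0,0,0],[0,0,0],[0,0,0],[0,0,0],[0,0,0]]}}

```text
time_s: 8.9
position: [0.5476, -0.1851, 0.1091]
tcp_rot: [[0.002, -0.797, 0.604], [0.002, 0.604, 0.797], [-1.0, -0.001, 0.003]]
force: [0.5, 0.6, -0.5]
opening: 0.135
```

>>> {"op": "send_rows", "data": {"fingers": [0,0,0,0,0,0,0,0,0,0], "dp": [[0,0,3],[0,0,9],[0,0,18],[0,0,30],[0,0,45],[0,0,60],[0,0,75],[0,0,88],[0,0,96],[0,0,100]], "turn": [[0,0,0],[0,0,0],[0,0,0],[0,0,0],[0,0,0],[0,0,0],[0,0,0],[0,0,0],[0,0,0],[0,0,0]]}}

```text
time_s: 9.73
position: [0.5482, -0.1854, 0.2109]
tcp_rot: [[0.005, -0.797, 0.604], [0.001, 0.604, 0.797], [-1.0, -0.003, 0.003]]
force: [0.5, -0.2, -2.9]
opening: 0.136
```

```bash
python3 - <<'E'
from h import *
from rig import bot
s=bot.read_state(); c=bot.capture("wrist")
print(s["position"],np.round(s["tcp_rot"],4),s["force"],s["moment"],s["opening"])
cv2.imwrite("pics/wrist8.png",c["img"])
c=bot.capture("scene"); cv2.imwrite("pics/s8.png",cv2.resize(c["img"][130:300,170:330],None,fx=3.5,fy=3.5,interpolation=cv2.INTER_CUBIC))
E
```

```text
[ 0.54822675 -0.18543231  0.21090977] [[ 4.800e-03 -7.969e-01  6.042e-01]
 [ 7.000e-04  6.042e-01  7.969e-01]
 [-1.000e+00 -3.400e-03  3.400e-03]] [ 0.47072828 -0.19673456 -2.93821942] [-0.04311767 -0.01025153  0.01188144] 0.13629862586738029
```

View pics/wrist8.png

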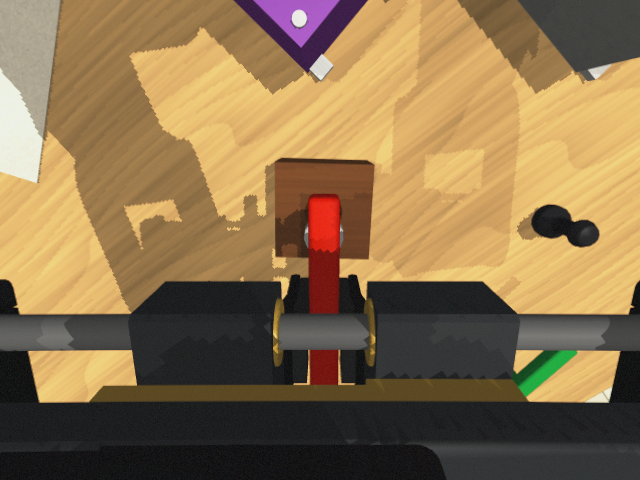

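View pics/s8.png

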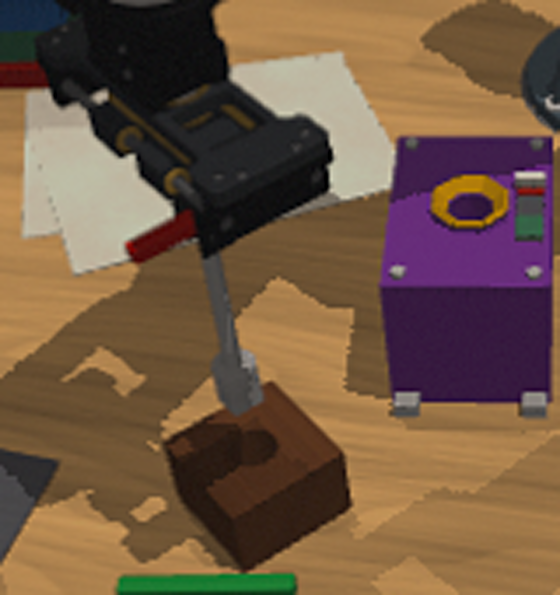

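The key is held: the opening reads 0.136 and the force is −2.9 N, which is its weight. I'll raise it further and carry it over the well, turning −0.337 rad on the way.

>>> {"op": "send_rows", "data": {"fingers": [0,0,0,0,0,0,0,0,0,0], "dp": [[0,0,15],[-1,5,35],[-3,20,52],[-6,40,60],[-10,65,60],[-14,95,60],[-18,127,60],[-23,160,60],[-28,193,60],[-33,225,60]], "turn": [[0,0,0],[0,0.001,-0.02],[0,0.002,-0.05],[0,0.003,-0.08],[0,0.003,-0.12],[0,0.003,-0.16],[0,0.003,-0.2],[0,0.003,-0.24],[0,0.003,-0.28],[0,0.003,-0.31]]}}

```text
time_s: 10.67
position: [0.5135, 0.0414, 0.2688]
tcp_rot: [[-0.002, -0.573, 0.82], [0.001, 0.82, 0.573], [-1.0, 0.002, -0.001]]
force: [0.9, -0.3, -3.1]
opening: 0.134
```

>>> {"op": "send_rows", "data": {"fingers": [0,0,0,0,0,0,0,0,0,0], "dp": [[-3,25,0],[-6,48,0],[-8,66,0],[-9,80,0],[-10,89,0],[-10.5,94,0],[-10.5,94,0],[-10.5,94,0],[-10.5,94,0],[-10.5,94,0]], "turn": [[0,0,-0.01],[0,0,-0.02],[0,0,-0.025],[0,0,-0.025],[0,0,-0.025],[0,0,-0.025],[0,0,-0.025],[0,0,-0.025],[0,0,-0.025],[0,0,-0.025]]}}

```text
time_s: 11.5
position: [0.5032, 0.1345, 0.2687]
tcp_rot: [[-0.002, -0.551, 0.834], [0.001, 0.834, 0.551], [-1.0, 0.002, -0.001]]
force: [-0.1, -0.0, -3.4]
opening: 0.133
```

```bash
python3 - <<'E'
from h import *
from rig import bot
for i in range(2):
  s=bot.read_state(); c=bot.capture("wrist")
  R=np.array(s["tcp_rot"]);print(np.round(s["position"],4),np.round(R[:,0],4),np.degrees(np.arctan2(R[1,2],R[0,2])),np.round(s["joint_positions"],1),np.round(s["qvel"],1),np.round(s["force"],1))
cv2.imwrite("pics/wrist9.png",c["img"])
for n in ["scene","top"]:
    c=bot.capture(n); np.savez(n+"9.npz",**c); t=np.array(s["position"])
    P=cloud(c); h=hsv(c)
    # rod + socket points: near tool axis, between foot and bar
    f=t[2]-.101
    m=(np.hypot(P[...,0]-t[0],P[...,1]-t[1])<.035)&(P[...,2]>f-.01)&(P[...,2]<f+.15)
    q=P[m]
    for lo in np.arange(-.01,.15,.01):
        w=q[(q[:,2]-f>lo)&(q[:,2]-f<lo+.01)]
        if len(w)>2: print(n,round(lo,3),len(w),np.round(w.mean(0)-t,4))
    u,v=proj(c,[t[0],t[1],.2])[0].astype(int)
    cv2.imwrite(f"pics/{n}9.png",cv2.resize(c["img"][v-75:v+75,u-75:u+75],(600,600),interpolation=cv2.INTER_CUBIC))
E
```

```text
[0.5032 0.1345 0.2687] [-1.7e-03  9.0e-04 -1.0e+00] 33.44057611210675 [  2.6  16.7  90.5   0.1  72.9 -30.8] [ 0.1 -0.1 -0.1  0.1 -0.   0.1] [-0.1 -0.  -3.4]
[0.5032 0.1346 0.2687] [-0.0016  0.0011 -1.    ] 33.44037270645562 [  2.6  16.7  90.5   0.1  72.9 -30.8] [ 0.1 -0.   0.1  0.1 -0.1 -0. ] [ 0.5  0.3 -3.3]
scene -0.01 7 [ 0.01    0.0046 -0.1021]
scene 0.0 47 [ 0.0097 -0.0011 -0.0959]
scene 0.01 38 [ 0.0096  0.0004 -0.0869]
scene 0.02 44 [ 0.0108  0.0015 -0.0756]
scene 0.03 85 [ 0.0051 -0.0004 -0.0682]
scene 0.04 21 [ 0.0055  0.0005 -0.056 ]
scene 0.05 21 [ 0.0051 -0.0002 -0.0459]
scene 0.06 19 [ 0.0053  0.0003 -0.0359]
scene 0.07 23 [ 0.0045 -0.0005 -0.0263]
scene 0.08 19 [ 0.0051  0.0002 -0.0163]
scene 0.09 24 [ 0.0049  0.0002 -0.0062]
scene 0.1 21 [ 0.0053 -0.0007  0.004 ]
scene 0.11 23 [0.0052 0.0004 0.0139]
scene 0.12 22 [ 0.0056 -0.0006  0.0236]
scene 0.13 10 [0.0082 0.0022 0.0365]
scene 0.14 41 [0.0138 0.0033 0.0434]
```

View pics/scene9.png

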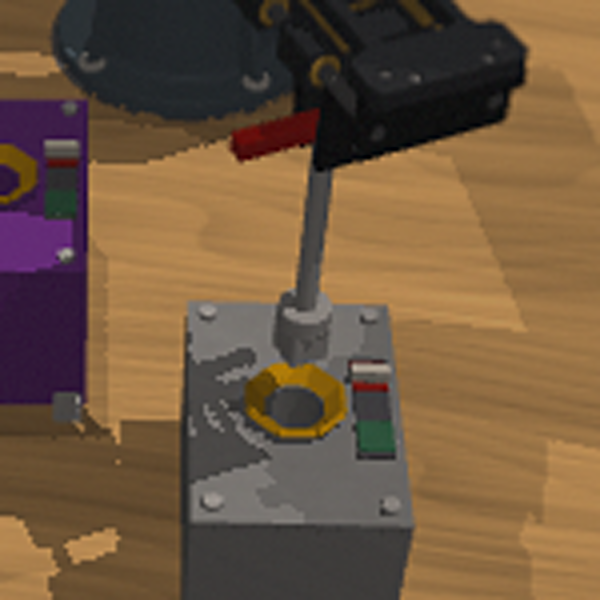

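View pics/wrist9.png

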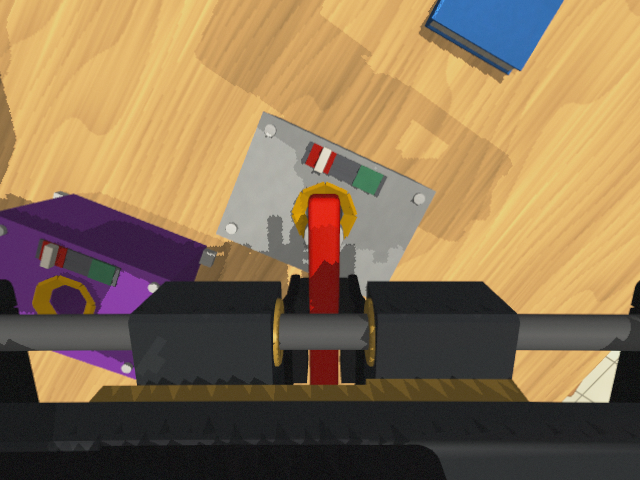

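The key hangs vertical; the rod offset is constant along its height and centred on the tool. Both views put it within about 1.5 mm of the well axis. I'll descend to the funnel with a small correction, watching the force.

>>> {"op": "send_rows", "data": {"fingers": [0,0,0,0,0,0,0,0,0,0], "dp": [[0.3,1,-4],[0.3,1,-10],[0.3,1,-17],[0.3,1,-24],[0.3,1,-30],[0.3,1,-36],[0.3,1,-40],[0.3,1,-43],[0.3,1,-46],[0.3,1,-46]], "turn": [[0,0,0],[0,0,0],[0,0,0],[0,0,0],[0,0,0],[0,0,0],[0,0,0],[0,0,0],[0,0,0],[0,0,0]]}}

```text
time_s: 12.53
position: [0.5031, 0.1359, 0.2222]
tcp_rot: [[-0.002, -0.551, 0.834], [0.001, 0.834, 0.551], [-1.0, 0.002, -0.001]]
force: [0.1, -0.5, -2.6]
opening: 0.131
```

>>> {"op": "send_rows", "data": {"fingers": [0,0,0,0,0,0,0,0], "dp": [[0,0,-2],[0,0,-4],[0,0,-6],[0,0,-8],[0,0,-10],[0,0,-12],[0,0,-14],[0,0,-14]], "turn": [[0,0,0],[0,0,0],[0,0,0],[0,0,0],[0,0,0],[0,0,0],[0,0,0],[0,0,0]]}}

```text
time_s: 13.2
position: [0.5028, 0.1359, 0.2077]
tcp_rot: [[-0.003, -0.551, 0.834], [0.001, 0.834, 0.551], [-1.0, 0.003, -0.002]]
force: [-0.3, -0.7, -3.1]
opening: 0.134
```

>>> {"op": "send_rows", "data": {"fingers": [0,0,0,0,0,0,0,0,0,0], "dp": [[0.3,-0.3,-4],[0.3,-0.3,-9],[0.3,-0.3,-15],[0.3,-0.3,-21],[0.3,-0.3,-27],[0.3,-0.3,-33],[0.3,-0.3,-39],[0.3,-0.3,-44],[0.3,-0.3,-48],[0.3,-0.3,-50]], "turn": [[0,-0.001,0],[0,-0.002,0],[0,-0.003,0],[0,-0.003,0],[0,-0.003,0],[0,-0.003,0],[0,-0.003,0],[0,-0.003,0],[0,-0.003,0],[0,-0.003,0]]}}

```text
time_s: 14.03
position: [0.5027, 0.1355, 0.157]
tcp_rot: [[-0.002, -0.551, 0.834], [0.001, 0.834, 0.551], [-1.0, 0.002, -0.001]]
force: [-0.5, -0.3, -2.7]
opening: 0.132
```

>>> {"op": "send_rows", "data": {"fingers": [0,0,0,0,0], "dp": [[0,0,-1],[0,0,-3],[0,0,-5],[0,0,-7],[0,0,-7]], "turn": [[0,0,0],[0,0,0],[0,0,0],[0,0,0],[0,0,0]]}}

```text
time_s: 14.45
position: [0.5026, 0.1355, 0.1497]
tcp_rot: [[-0.002, -0.551, 0.834], [0.001, 0.834, 0.551], [-1.0, 0.002, -0.001]]
force: [-0.3, 0.3, -3.5]
opening: 0.139
```

>>> {"op": "send_rows", "data": {"fingers": [0,0,0,0,0,0,0,0,0,0], "dp": [[0,0,-1.5],[0,0,-3],[0,0,-4.5],[0,0,-6],[0,0,-7.5],[0,0,-9],[0,0,-10],[0,0,-11],[0,0,-12],[0,0,-12]], "turn": [[0,0,0],[0,0,0],[0,0,0],[0,0,0],[0,0,0],[0,0,0],[0,0,0],[0,0,0],[0,0,0],[0,0,0]]}}

```text
time_s: 15.28
position: [0.5024, 0.1355, 0.1375]
tcp_rot: [[-0.002, -0.551, 0.834], [0.001, 0.834, 0.551], [-1.0, 0.002, -0.001]]
force: [0.2, -0.3, -2.7]
opening: 0.134
```

>>> {"op": "send_rows", "data": {"fingers": [0,0,0,0,0], "dp": [[0,0,-1],[0,0,-2],[0,0,-3],[0,0,-4],[0,0,-4]], "turn": [[0,0,0],[0,0,0],[0,0,0],[0,0,0],[0,0,0]]}}

```text
time_s: 15.7
position: [0.5022, 0.1355, 0.1333]
tcp_rot: [[-0.003, -0.551, 0.834], [0.001, 0.834, 0.551], [-1.0, 0.002, -0.002]]
force: [-0.6, -0.3, -2.7]
opening: 0.136
```

>>> {"op": "send_rows", "data": {"fingers": [0,0,0,0,0,0,0], "dp": [[0.2,0,-1.2],[0.2,0,-2.4],[0.2,0,-3.6],[0.2,0,-4.8],[0.2,0,-6],[0.2,0,-7],[0.2,0,-7]], "turn": [[0,0,0],[0,0,0],[0,0,0],[0,0,0],[0,0,0],[0,0,0],[0,0,0]]}}

```text
time_s: 16.28
position: [0.5023, 0.1355, 0.126]
tcp_rot: [[-0.003, -0.551, 0.834], [0.001, 0.834, 0.551], [-1.0, 0.003, -0.002]]
force: [-0.6, 1.1, -3.4]
opening: 0.133
```

>>> {"op": "send_rows", "data": {"fingers": [0,0,0,0,0], "dp": [[0,0,-1],[0,0,-2],[0,0,-3],[0,0,-4],[0,0,-4]], "turn": [[0,0,0],[0,0,0],[0,0,0],[0,0,0],[0,0,0]]}}

```text
time_s: 16.7
position: [0.5022, 0.1355, 0.1218]
tcp_rot: [[-0.004, -0.551, 0.834], [0.001, 0.834, 0.551], [-1.0, 0.003, -0.002]]
force: [-0.8, -0.1, -2.3]
opening: 0.134
```

It's engaged with no contact force, and the foot is about 1 mm above home. I'll feel for the seat in small steps.

>>> {"op": "send_rows", "data": {"fingers": [0,0,0,0], "dp": [[0,0,-0.5],[0,0,-1],[0,0,-1.3],[0,0,-1.3]], "turn": [[0,0,0],[0,0,0],[0,0,0],[0,0,0]]}}

```text
time_s: 17.03
position: [0.5025, 0.1355, 0.121]
tcp_rot: [[-0.003, -0.551, 0.834], [0.001, 0.834, 0.551], [-1.0, 0.002, -0.002]]
force: [-1.2, 0.1, -0.2]
opening: 0.135
```

The z force went from −2.9 to −0.2 N at z = 0.121, so the key is seated at the expected home height. Now I'll turn counter-clockwise gently, watching the moment and the flag.

>>> {"op": "send_rows", "data": {"fingers": [0,0,0,0,0,0,0,0,0,0], "dp": [[0,0,0],[0,0,0],[0,0,0],[0,0,0],[0,0,0],[0,0,0],[0,0,0],[0,0,0],[0,0,0],[0,0,0]], "turn": [[0,0,0.03],[0,0,0.07],[0,0,0.12],[0,0,0.17],[0,0,0.22],[0,0,0.27],[0,0,0.32],[0,0,0.36],[0,0,0.4],[0,0,0.4]]}}

```text
time_s: 17.87
position: [0.5025, 0.1358, 0.121]
tcp_rot: [[-0.003, -0.833, 0.554], [0.001, 0.554, 0.833], [-1.0, 0.003, -0.001]]
force: [-0.5, 0.6, -1.0]
opening: 0.133
```

```bash
cat > st.py <<'E'
from h import *
from rig import bot
import sys
s=bot.read_state()
R=np.array(s["tcp_rot"]);print(np.round(s["position"],4),np.round(R[:,0],4),"yaw",np.degrees(np.arctan2(R[1,2],R[0,2])),"j",np.round(s["joint_positions"],1),"F",np.round(s["force"],1),"M",np.round(s["moment"],3),s["opening"])
for n in sys.argv[2:]:
    c=bot.capture(n)
    if n=="wrist": cv2.imwrite(f"pics/{n}_{sys.argv[1]}.png",c["img"])
    else:
        u,v=proj(c,[.503,.135,.15])[0].astype(int)
        cv2.imwrite(f"pics/{n}_{sys.argv[1]}.png",cv2.resize(c["img"][v-60:v+60,u-60:u+60],(600,600),interpolation=cv2.INTER_CUBIC))
E
python3 st.py a scene wrist
```

```text
[0.5025 0.1358 0.121 ] [-2.7e-03  5.0e-04 -1.0e+00] yaw 56.37597076240382 j [  2.8  27.5 100.6   0.   52.1 -53.6] F [-0.5  0.6 -1. ] M [ 0.207 -0.032 -0.085] 0.1331767918621263
```

View pics/scene_a.png

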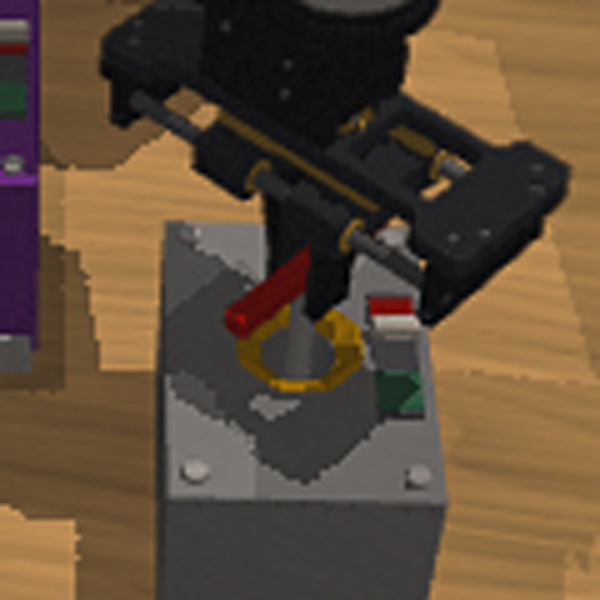

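The white flag is leaving red and the moment is about 0.09 N m, as expected for dry friction. Continuing.

>>> {"op": "send_rows", "data": {"fingers": [0,0,0,0,0,0,0,0,0,0], "dp": [[0,0,0],[0,0,0],[0,0,0],[0,0,0],[0,0,0],[0,0,0],[0,0,0],[0,0,0],[0,0,0],[0,0,0]], "turn": [[0,0,0.05],[0,0,0.1],[0,0,0.15],[0,0,0.2],[0,0,0.25],[0,0,0.3],[0,0,0.35],[0,0,0.4],[0,0,0.45],[0,0,0.45]]}}

```text
time_s: 18.8
position: [0.5025, 0.1359, 0.121]
tcp_rot: [[-0.003, -0.99, 0.138], [-0.001, 0.138, 0.99], [-1.0, 0.003, -0.001]]
force: [-0.4, 1.7, -1.2]
opening: 0.133
```

```bash
python3 st.py b wrist
```

```text
[0.5025 0.1359 0.121 ] [-2.6e-03 -5.0e-04 -1.0e+00] yaw 82.06525938559857 j [  2.8  27.5 100.6  -0.   52.1 -79.2] F [-0.4  1.7 -1.2] M [ 0.254  0.039 -0.025] 0.13336652995703224
```

View pics/wrist_b.png

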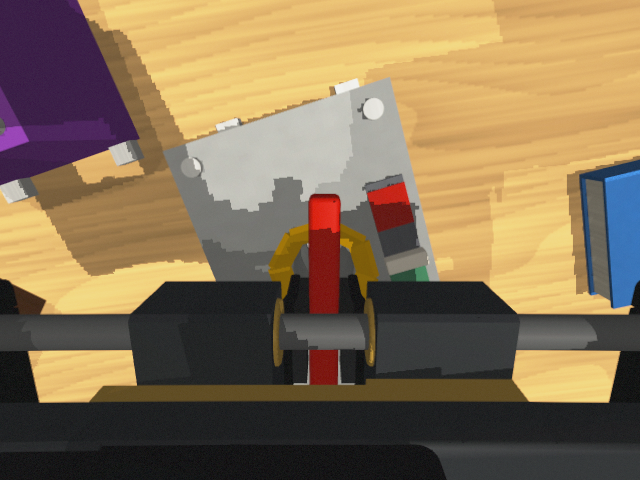

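>>> {"op": "send_rows", "data": {"fingers": [0,0,0,0,0,0,0,0], "dp": [[0,0,0],[0,0,0],[0,0,0],[0,0,0],[0,0,0],[0,0,0],[0,0,0],[0,0,0]], "turn": [[0,0,0.03],[0,0,0.06],[0,0,0.09],[0,0,0.12],[0,0,0.15],[0,0,0.18],[0,0,0.21],[0,0,0.21]]}}

```text
time_s: 19.52
position: [0.5025, 0.136, 0.121]
tcp_rot: [[-0.003, -0.998, -0.069], [-0.001, -0.069, 0.998], [-1.0, 0.003, -0.001]]
force: [0.0, -0.1, -1.4]
opening: 0.138
```

```bash
python3 st.py c scene
```

```text
[0.5025 0.136  0.121 ] [-0.0025 -0.001  -1.    ] yaw 93.93692323850024 j [ 2.900e+00  2.750e+01  1.006e+02 -1.000e-01  5.210e+01 -9.100e+01] F [ 0.  -0.1 -1.4] M [ 0.318  0.063 -0.124] 0.13816832901904139
```

View pics/scene_c.png

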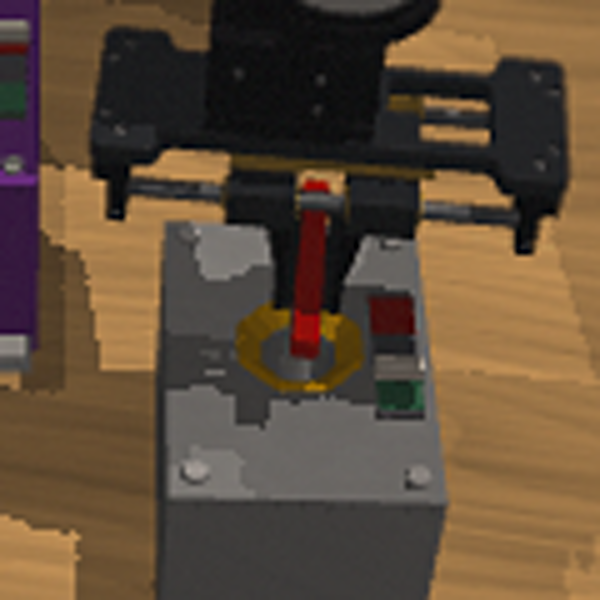

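```bash
cat > flag.py <<'E'
from h import *
from rig import bot
a=np.radians(9.06); U=np.array([[np.cos(a),-np.sin(a)],[np.sin(a),np.cos(a)]])
def flag(c):
    P=cloud(c); h=hsv(c); q=(P[...,:2]-[.5045,.1358])@U
    m=(h[...,1]<60)&(h[...,2]>90)&(P[...,2]>.119)&(P[...,2]<.15)&(abs(q[...,1]-.04)<.02)&(abs(q[...,0])<.05)
    w=q[m]
    r=(q[...,1]>.025)&(q[...,1]<.055)&(abs(q[...,0])<.06)&(h[...,1]>100)&(P[...,2]>.11)
    G=q[r&(abs(h[...,0].astype(int)-75)<20)]; Rr=q[r&((h[...,0]<8)|(h[...,0]>172))]
    return len(w),w.mean(0) if len(w) else 0,np.percentile(P[m][:,2],[10,90]),"green x",np.percentile(G[:,0],[2,98]),"red x",np.percentile(Rr[:,0],[2,98])
if __name__=="__main__":
    print(flag(dict(np.load("scene0.npz")))); c=bot.capture("scene"); print(flag(c))
    print(flag(dict(np.load("scene9.npz"))))
E
python3 flag.py
```

```text
(117, array([-0.00077763,  0.03996083]), array([0.11922523, 0.1300681 ]), 'green x', array([0.01234106, 0.03382339]), 'red x', array([-0.0367526 , -0.01137149]))
(78, array([0.01300896, 0.0418127 ]), array([0.119136  , 0.12974722]), 'green x', array([0.01730925, 0.03371986]), 'red x', array([-0.03740653, -0.01284667]))
(116, array([-0.00171993,  0.03858454]), array([0.1192458, 0.1296241]), 'green x', array([0.0125449 , 0.03265516]), 'red x', array([-0.03719493, -0.01268921]))
```

```bash
sed -i 's/P\[...,2\]>.119/P[...,2]>.125/;s/h\[...,2\]>90/h[...,2]>60/' flag.py; python3 flag.py
```

```text
(34, array([-0.02056443,  0.04403924]), array([0.1273837 , 0.13146534]), 'green x', array([0.01234106, 0.03382339]), 'red x', array([-0.0367526 , -0.01137149]))
(41, array([0.01423063, 0.04374376]), array([0.12636777, 0.13175339]), 'green x', array([0.01623988, 0.03384181]), 'red x', array([-0.03697718, -0.01240396]))
(37, array([-0.02066963,  0.0443237 ]), array([0.12635024, 0.13122232]), 'green x', array([0.0125449 , 0.03265516]), 'red x', array([-0.03719493, -0.01268921]))
```

The flag has gone from −20.6 to +14.2 mm, with its stop expected near +23 mm. That leaves about 0.23 rad, so I'll approach the stop more slowly.

>>> {"op": "send_rows", "data": {"fingers": [0,0,0,0,0,0,0,0], "dp": [[0,0,0],[0,0,0],[0,0,0],[0,0,0],[0,0,0],[0,0,0],[0,0,0],[0,0,0]], "turn": [[0,0,0.03],[0,0,0.06],[0,0,0.08],[0,0,0.1],[0,0,0.12],[0,0,0.14],[0,0,0.15],[0,0,0.15]]}}

```text
time_s: 20.33
position: [0.5025, 0.136, 0.121]
tcp_rot: [[-0.002, -0.976, -0.217], [-0.001, -0.217, 0.976], [-1.0, 0.003, -0.001]]
force: [1.0, 1.4, -2.0]
opening: 0.136
```

```bash
python3 st.py d; python3 flag.py|sed -n 2p
```

```text
[0.5025 0.136  0.121 ] [-0.0023 -0.0014 -1.    ] yaw 102.54147444326908 j [ 2.900e+00  2.750e+01  1.006e+02 -1.000e-01  5.210e+01 -9.960e+01] F [ 1.   1.4 -2. ] M [ 0.31  0.03 -0.12] 0.13639799539025269
(42, array([0.02014927, 0.04320081]), array([0.12627675, 0.13097211]), 'green x', array([0.0223355 , 0.03244968]), 'red x', array([-0.0366005 , -0.01221337]))
```

>>> {"op": "send_rows", "data": {"fingers": [0,0,0,0,0], "dp": [[0,0,0],[0,0,0],[0,0,0],[0,0,0],[0,0,0]], "turn": [[0,0,0.015],[0,0,0.03],[0,0,0.04],[0,0,0.05],[0,0,0.05]]}}

```text
time_s: 20.8
position: [0.5024, 0.1359, 0.121]
tcp_rot: [[-0.002, -0.964, -0.266], [-0.002, -0.266, 0.964], [-1.0, 0.003, -0.001]]
force: [-0.4, 1.8, -1.6]
opening: 0.13
```

```bash
python3 st.py d; python3 flag.py|sed -n 2p
```

```text
[0.5024 0.1359 0.121 ] [-0.0023 -0.0015 -1.    ] yaw 105.42065174324685 j [ 2.900e+00  2.750e+01  1.006e+02 -1.000e-01  5.210e+01 -1.025e+02] F [-0.4  1.8 -1.6] M [ 0.289  0.112 -0.106] 0.12981159682067428
(37, array([0.02247115, 0.04357689]), array([0.12632705, 0.13146803]), 'green x', array([0.0253362 , 0.03282025]), 'red x', array([-0.03609181, -0.01174252]))
```

>>> {"op": "send_rows", "data": {"fingers": [0,0,0,0], "dp": [[0,0,0],[0,0,0],[0,0,0],[0,0,0]], "turn": [[0,0,0.01],[0,0,0.02],[0,0,0.02],[0,0,0.02]]}}

```text
time_s: 21.18
position: [0.5025, 0.136, 0.121]
tcp_rot: [[-0.002, -0.959, -0.285], [-0.002, -0.285, 0.959], [-1.0, 0.003, -0.001]]
force: [-0.4, 0.5, -1.9]
opening: 0.133
```

```bash
python3 st.py d; python3 flag.py|sed -n 2p;python3 st.py d
```

```text
[0.5025 0.136  0.121 ] [-0.0022 -0.0016 -1.    ] yaw 106.5455368512507 j [ 2.900e+00  2.750e+01  1.006e+02 -1.000e-01  5.210e+01 -1.036e+02] F [-0.4  0.5 -1.9] M [ 0.36   0.167 -0.162] 0.13294174662566188
(40, array([0.02347303, 0.04381401]), array([0.12742476, 0.13212447]), 'green x', array([0.02584348, 0.03367385]), 'red x', array([-0.03707786, -0.01196472]))
[0.5025 0.136  0.121 ] [-0.0022 -0.0016 -1.    ] yaw 106.54094757093874 j [ 2.900e+00  2.750e+01  1.006e+02 -1.000e-01  5.210e+01 -1.036e+02] F [-0.3  0.6 -1.4] M [ 0.292  0.096 -0.082] 0.1363287399360028
```

>>> {"op": "send_rows", "data": {"fingers": [0,0,0,0], "dp": [[0,0,0],[0,0,0],[0,0,0],[0,0,0]], "turn": [[0,0,0.01],[0,0,0.02],[0,0,0.02],[0,0,0.02]]}}

```text
time_s: 21.57
position: [0.5025, 0.1359, 0.121]
tcp_rot: [[-0.002, -0.953, -0.304], [-0.002, -0.304, 0.953], [-1.0, 0.003, -0.001]]
force: [-0.6, 1.0, -1.9]
opening: 0.131
```

```bash
python3 st.py d; python3 flag.py|sed -n 2p;python3 st.py d
```

```text
[0.5025 0.1359 0.121 ] [-0.0022 -0.0016 -1.    ] yaw 107.68528975011768 j [ 2.900e+00  2.750e+01  1.006e+02 -1.000e-01  5.210e+01 -1.047e+02] F [-0.6  1.  -1.9] M [ 0.344  0.124 -0.119] 0.13106264142809987
(43, array([0.02358377, 0.04366766]), array([0.12674912, 0.13162824]), 'green x', array([0.02411701, 0.03329709]), 'red x', array([-0.03784753, -0.01269413]))
[0.5024 0.1359 0.121 ] [-0.0023 -0.0016 -1.    ] yaw 107.68235818673027 j [ 2.900e+00  2.750e+01  1.006e+02 -1.000e-01  5.210e+01 -1.047e+02] F [-0.6  1.4 -1.5] M [ 0.301  0.118 -0.158] 0.13517944755292605
```

>>> {"op": "send_rows", "data": {"fingers": [0,0,0,0], "dp": [[0,0,0],[0,0,0],[0,0,0],[0,0,0]], "turn": [[0,0,0.01],[0,0,0.02],[0,0,0.02],[0,0,0.02]]}}

```text
time_s: 21.95
position: [0.5024, 0.1359, 0.121]
tcp_rot: [[-0.002, -0.947, -0.322], [-0.002, -0.322, 0.947], [-1.0, 0.003, -0.001]]
force: [0.1, 1.5, -2.0]
opening: 0.133
```

```bash
python3 st.py d; python3 flag.py|sed -n 2p;python3 st.py d
```

```text
[0.5024 0.1359 0.121 ] [-0.0023 -0.0016 -1.    ] yaw 108.81381442330516 j [ 2.900e+00  2.750e+01  1.006e+02 -1.000e-01  5.210e+01 -1.059e+02] F [ 0.1  1.5 -2. ] M [ 0.212  0.101 -0.306] 0.1329503583824623
(46, array([0.02349698, 0.04366812]), array([0.12560423, 0.1309537 ]), 'green x', array([0.02348798, 0.03436524]), 'red x', array([-0.03769827, -0.01256068]))
[0.5024 0.136  0.121 ] [-0.0023 -0.0016 -1.    ] yaw 108.81826047113225 j [ 2.900e+00  2.750e+01  1.006e+02 -1.000e-01  5.210e+01 -1.059e+02] F [-0.2  0.9 -0.7] M [ 0.26   0.144 -0.298] 0.13602626110471586
```

The moment jumped to 0.30 N m while the flag stayed at +23.5 mm over three steps, so the stem is at its stop. I'll unload by a small back-turn within the socket play, then open.

>>> {"op": "send_rows", "data": {"fingers": [0,0,0], "dp": [[0,0,0],[0,0,0],[0,0,0]], "turn": [[0,0,-0.015],[0,0,-0.035],[0,0,-0.035]]}}

```text
time_s: 22.25
position: [0.5024, 0.1359, 0.121]
tcp_rot: [[-0.002, -0.957, -0.289], [-0.002, -0.289, 0.957], [-1.0, 0.003, -0.001]]
force: [-0.4, 0.4, -1.3]
opening: 0.135
```

```bash
python3 st.py d; python3 flag.py|sed -n 2p;python3 st.py d
```

```text
[0.5024 0.1359 0.121 ] [-0.0023 -0.0017 -1.    ] yaw 106.78863298416996 j [ 2.900e+00  2.750e+01  1.006e+02 -1.000e-01  5.210e+01 -1.038e+02] F [-0.4  0.4 -1.3] M [ 0.308  0.115 -0.019] 0.1345444219406272
(42, array([0.02367325, 0.04352466]), array([0.12664379, 0.13200811]), 'green x', array([0.02467521, 0.0334173 ]), 'red x', array([-0.03700431, -0.01174846]))
[0.5024 0.1359 0.121 ] [-0.0023 -0.0017 -1.    ] yaw 106.82728795963608 j [ 2.900e+00  2.750e+01  1.006e+02 -1.000e-01  5.210e+01 -1.039e+02] F [-0.9  1.1 -0.7] M [ 0.289  0.08  -0.022] 0.13114975135986937
```

>>> {"op": "send_rows", "data": {"fingers": [0.4,0.5,0.6,0.7,0.8,0.9,1,1,1,1], "dp": [[0,0,0],[0,0,0],[0,0,0],[0,0,0],[0,0,0],[0,0,0],[0,0,0],[0,0,0],[0,0,0],[0,0,0]], "turn": [[0,0,0],[0,0,0],[0,0,0],[0,0,0],[0,0,0],[0,0,0],[0,0,0],[0,0,0],[0,0,0],[0,0,0]]}}

```text
time_s: 23.13
position: [0.5024, 0.1359, 0.121]
tcp_rot: [[-0.002, -0.957, -0.29], [-0.002, -0.29, 0.957], [-1.0, 0.003, -0.001]]
force: [0.4, -0.3, -1.0]
opening: 0.807
```

```bash
python3 st.py e scene; python3 flag.py|sed -n 2p;python3 st.py e wrist
```

```text
[0.5024 0.1359 0.121 ] [-0.0023 -0.0017 -1.    ] yaw 106.83037877333611 j [ 2.900e+00  2.750e+01  1.006e+02 -1.000e-01  5.210e+01 -1.039e+02] F [ 0.4 -0.3 -1. ] M [ 0.029  0.022 -0.011] 0.8067127039871776
(42, array([0.02345856, 0.04362142]), array([0.12573442, 0.13194879]), 'green x', array([-0.002238  ,  0.03394014]), 'red x', array([-0.03562445, -0.01243834]))
[0.5024 0.1359 0.121 ] [-0.0023 -0.0017 -1.    ] yaw 106.83064080141116 j [ 2.900e+00  2.750e+01  1.006e+02 -1.000e-01  5.210e+01 -1.039e+02] F [ 1.  -0.1 -1. ] M [ 0.018  0.001 -0.008] 0.9020286010555265
```

View pics/wrist_e.png

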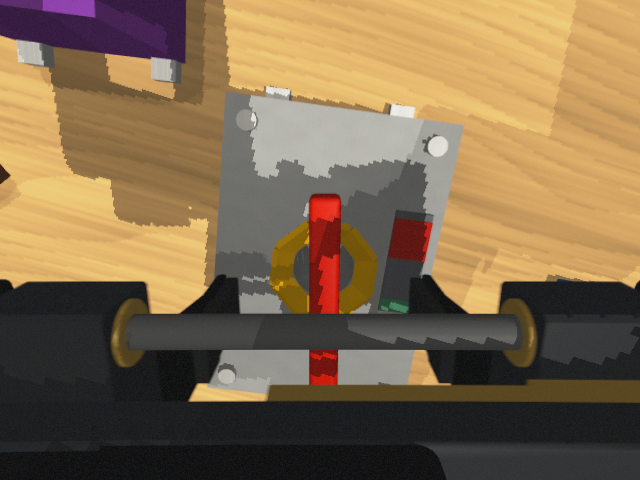

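Released: the bar stands free at column 324, between fingers at 238 and 412. I'll retreat straight up.

>>> {"op": "send_rows", "data": {"fingers": [1,1,1,1,1,1,1,1,1,1], "dp": [[0,0,3],[0,0,8],[0,0,15],[0,0,25],[0,0,37],[0,0,52],[0,0,70],[0,0,90],[0,0,110],[0,0,120]], "turn": [[0,0,0],[0,0,0],[0,0,0],[0,0,0],[0,0,0],[0,0,0],[0,0,0],[0,0,0],[0,0,0],[0,0,0]]}}

```text
time_s: 24.12
position: [0.504, 0.136, 0.2445]
tcp_rot: [[0.003, -0.957, -0.29], [-0.001, -0.29, 0.957], [-1.0, -0.003, -0.002]]
force: [0.8, 0.5, -0.1]
opening: 0.999
```

```bash
python3 - <<'E'
from h import *
from rig import bot
from flag import flag
s=bot.read_state(); c=bot.capture("wrist"); T=wristT(s,c); P=cloud(c,T); h=hsv(c)
print(s["position"],s["force"],s["time_s"])
cv2.imwrite("pics/wrist_f.png",c["img"])
red=((h[...,0]<6)|(h[...,0]>174))&(h[...,1]>150)&(h[...,2]>60)&(P[...,2]>.15)&(P[...,2]<.22)
q=P[red]; print("bar top z",np.percentile(q[:,2],[5,50,95]),cv2.minAreaRect((q[:,:2]*1000).astype(np.float32)))
for n in ["scene","top"]:
    c=bot.capture(n); cv2.imwrite(f"pics/{n}_f.png",c["img"]); P=cloud(c); h=hsv(c)
    if n=="scene": print(flag(c))
    m=((h[...,0]<6)|(h[...,0]>174))&(h[...,1]>150)&(h[...,2]>60)&(P[...,2]>.15)&(P[...,2]<.22)&(abs(P[...,0]-.503)<.07)&(abs(P[...,1]-.135)<.07)
    q=P[m]; print(n,len(q),np.percentile(q[:,2],[5,50,95]),q.mean(0))
    m=(np.hypot(P[...,0]-.505,P[...,1]-.135)<.02)&(P[...,2]>.13)&(P[...,2]<.17); q=P[m]
    if len(q)>5: A=np.c_[q[:,2]-.15,np.ones(len(q))]; print("rod slope",np.linalg.lstsq(A,q[:,:2],rcond=None)[0])
E
```

```text
[0.50395083 0.1360269  0.24454313] [ 0.77429745  0.46643877 -0.08510462] 24.1167
bar top z [0.18079089 0.18202931 0.18315576] ((502.6590576171875, 135.28675842285156), (99.2184066772461, 11.77622127532959), 16.304035186767578)
(39, array([0.02316445, 0.04367572]), array([0.12791154, 0.13146847]), 'green x', array([0.00728145, 0.03338915]), 'red x', array([-0.03793765, -0.0119689 ]))
scene 188 [0.17681473 0.18125988 0.18285369] [0.50974001 0.13688932 0.18077768]
rod slope [[-0.05046424 -0.13786059]
 [ 0.50801662  0.13334201]]Traceback (most recent call last):
  File "<stdin>", line 13, in <module>
    return _quantile_unchecked(
        a, q, axis, out, overwrite_input, method, keepdims, weights)
    return _ureduce(a,
                    func=_quantile_ureduce_func,
    ...<5 lines>...
                    overwrite_input=overwrite_input,
                    method=method)
    r = func(a, **kwargs)
    result = _quantile(arr,
                       quantiles=q,
    ...<2 lines>...
                       out=out,
                       weights=wgt)
    slices_having_nans = np.isnan(arr[-1, ...])
                                  ~~~^^^^^^^^^
IndexError: index -1 is out of bounds for axis 0 with size 0
```

View pics/scene_f.png

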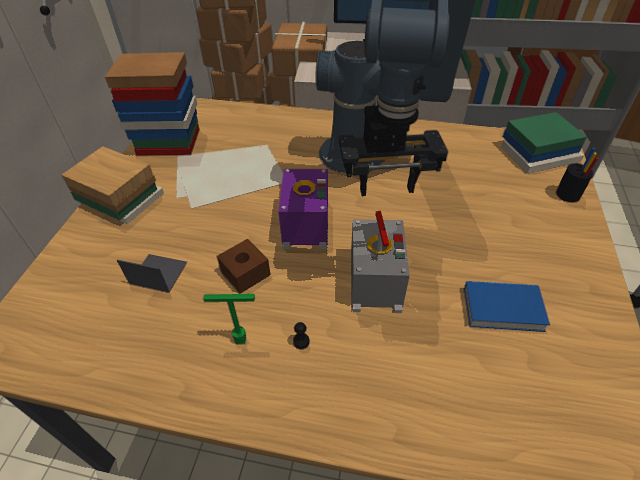

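View pics/wrist_f.png

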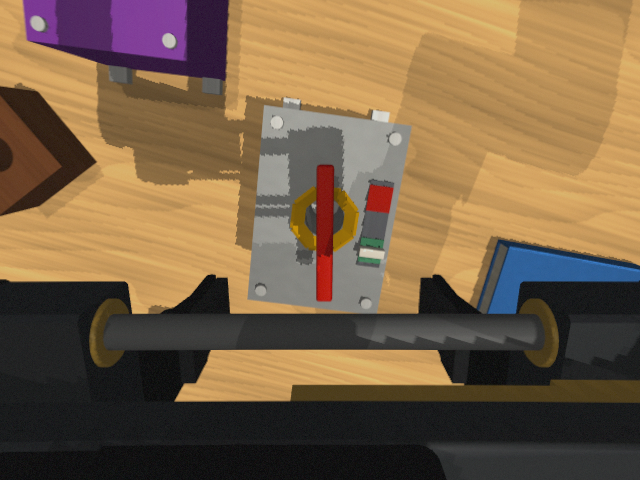

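The bar top is level at 0.182 m (home is 0.183) and centred at (0.5027, 0.1353). The flag is on green at +23.2 mm, and the gripper is clear above the key. The book, bookend and stamp look unmoved. Handing in.

```bash
python3 -c "
from rig import bot
s=bot.read_state(); print(s['time_s'],s['opening']); print(bot.hand_in())"
```

```text
24.2667 1.0021522374788399
the job is handed in; nothing more can be done
None
```

The T-key is home in the grey unit's well, the stem is turned counter-clockwise to its stop, and the key has been let go. I handed the job in at 24.3 s of the 72 s allowed; no verdict was given.

**How it went:**
- **First grasp:** it closed on nothing, because the real fingertips sit about 37 mm behind the reported TCP. The cameras showed nothing had been touched, so I went 41 mm lower and gripped the bar.
- **Fit:** from the wrist camera, the stem's flats lay about 33.5° from the world axes. The key was turned to match and slid down with no noticeable contact force. It seated with about 3 N at the expected height.
- **Turn:** I turned it in small steps. At the stop the moment rose from about 0.12 to 0.30 N m while the flag stayed at +23.5 mm. I then backed off about 2° to unload the key before opening.

**Last checks:**
- **Key:** the bar is level, with its top at 0.182 m (0.183 expected when home). It is centred on the well, and the gripper is clear above it.
- **Flag:** it is on green at +23.2 mm, having started at −20.6 mm.
- **Bystanders:** by eye in the last scene picture, the book, bookend and stamp have not moved. I did not measure their positions.

**Checks that failed or disagreed:**
- **Tilt of the rod:** the final fit on the scene camera gave a meaningless slope, probably from stray pixels. That it stands upright rests on the level bar.
- **Overhead camera:** it found no red bar pixels in the last check, so that check stopped with an error.
- **Camera agreement:** the three cameras disagreed by 1–4 mm in places. I relied mostly on the wrist camera.

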